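Load the chocolate chopper and hold its bayonet lid at half-turn

ROBOT

A 6-joint arm with a two-finger parallel gripper is mounted at the origin on the work surface. World frame = base frame: x ahead of the robot, y to its left, z up, the work surface at z = 0. Lengths are in m, angles in rad, forces in N, time in s.
With the tool pointing down it reaches from about 0.425 to 0.95 m from the base axis. Payload 14.7 kg.
Tool frame: the origin (TCP) lies at the very end of the fingers, on their centre line; the grasp point (between the pads) lies 19 mm behind it; z points along the fingers, x is the direction in which the jaws open and shut, and the axes are right-handed (so a half turn about z gives the same grasp; the last joint's range is limited). The gripper opens to 85 mm and grips with 20 to 120 N. Pads are 22 mm wide; open, the fingers measure 114 mm over their backs; the gripper's body (76 mm by 85 mm) begins 54 mm behind the grasp point. The pads swing forward as they close: fully open they stand 13 mm farther back than shut.
Start: joints at [-1.228, 0.48, 1.596, -0, 1.065, -0.047], TCP at [0.247, -0.601, 0.231] pointing down, gripper open.
Joint ranges: [-2.75, 2.75], [-0.82, 2.05], [0.23, 2.67], [-1.56, 4.7], [0.09, 2.69], [-2.92, 2.92]. Speed limits (rad/s): [1.89, 1.89, 2.39, 3.01, 3.01, 3.01].

INTERFACE

Orientations are given as a rotation vector (axis times angle).
In Python, from cell import monitor, viewer, order gives the robot as it stands. The module is installed in compiled form; this text tells all that it offers.
- The arm moves only by the tool drive_tool, never from a script. Its argument "moves" is a list of rows, each a list of 6 numbers: the shift along the world's x, y, z in units of 40 mm (1.0 is 40 mm), then the turn, a rotation vector about the world's x, y, z in units of 5 degrees (1.0 is 5 degrees). In form: [[x, y, z, wx, wy, wz], ...]. A call has 1 to 8 rows; each row shifts and turns the commanded pose from where the row before left it; what a row does not reach is not made up. A row lasts 1/8 s, in which the tool goes at most 62.5 mm and 10.7 degrees, less where a joint would pass 70% of its speed; a pose out of reach is approached as far as the arm can. A call is refused whole if a number of a shift passes 1 or a number of a turn 1, either way. A call with a gripper value outside its range is refused whole. "fingers" is the gripper command: -1 is shut, 1 is fully open, values between are in proportion, set as the call begins (left out, the last holds). The fingers move at their own pace and stop on an object; "newtons" is the grip in N (left out, the last holds). Time passes only in rows, so rows that do not move let the fingers close. It gives the time, the measured TCP pose, the force and the opening at its end, in the units of the state.
- monitor.read_state(): the state, without advancing time (a new reading comes with each control period).
- viewer.read_camera(name): name is "scene" or "side" or "wrist"; returns a dict with "color" (384x512x3 uint8, red, green, blue), "camera_matrix" (3x3 intrinsics, pixels), "T" (4x4, takes a point from camera to world coordinates). Camera axes: x right, y down, z forward; pixel columns grow to the right and rows downward; lengths in m; the calibration is good to about 2 mm. A picture is of the moment at which its call begins. There is no depth.
- order.job_done(): hands the job in, once; it reports no verdict.
The state is a dict: "time": time; "qpos": joint angles; "qd": joint speeds; "effort": joint torques, N m; "eef_pos": TCP position; "tool_rot": TCP orientation; "wrist_force": force on the tool from outside, world axes, zero at the start; "torque": the same for the moment, N m; "width": finger opening in m.
Only numpy, scipy, OpenCV 4.12 (cv2) and the standard library are available. Lean on these libraries where they do the work, as an engineer would, in place of code of your own. Each camera call takes 0.05 s, during which the arm holds its last target.

TASK

Tip all six pieces of chocolate from the weighing scoop into the chopper's bowl and stand the scoop upright on the table again, leaving the jar, the ring cutter and the scraper where they are. Then fit the lid into the bayonet collar, right down on the bowl's rim, and twist it clockwise (seen from above) against its spring to pulse: half of the way to its lock, where the grip bar points to the single pips, never on into the lock click. Finish while holding it there: keep your grip on the lid, because it springs back when let go.

Things in the scene. Friction and masses are not known exactly. Their poses are not given: they have to be found in the camera images.
- chopper: small electric chopper fixed to the table, 163 mm high: white motor base (160 mm wide, 54 mm high), open steel bowl on it, black bayonet collar round the bowl's rim (158 mm wide outside, 126 inside, top at 163 mm). Origin: centre of the underside on the table, z up. The collar's two entry gaps lie opposite each other on its +x and -x side
- bowl_mouth (a point): centre of the steel bowl's open mouth, level with its rim, 150 mm above the table. Bowl inside 108 mm wide and 88 mm deep, wall 4 mm; a hub with two blades, 16 mm high, stands in its middle. The lid's disc comes to rest on this rim
- entry_gap (a point): middle of the entry gap on the chopper's +x side, 68 mm from the axis, at rim height. Each of the two gaps is 28 mm wide, open above, and takes one lug of the lid. From each gap a roofed channel runs clockwise (seen from above) for 1.35 rad of lid turn, to the lock; counter-clockwise is blocked
- half_pip (a point): single raised white pip on the collar's top, 70 mm from the axis and 0.675 rad clockwise of the +x gap: the half-way (pulse) mark for the end of the lid's bar. A like pip belongs to the -x gap
- lock_pips (a point): pair of raised white pips on the collar's top, 70 mm from the axis and 1.35 rad clockwise of the +x gap: the bar's end points here when locked (a like pair belongs to the -x gap). Spring rollers in the channels resist from about 1.03 rad of lid turn and click in behind the lugs at the end
- pulse_ring (a joint): angle (rad) of the hidden spring-loaded switch ring that the lid's lugs push round in the channel: 0 at rest, growing clockwise, about the lid's turn from the gaps less 0.1. Half-way reads about 0.58; lock rollers met at about 0.93, clicked in at about 1.25. It pushes back with 0.08 Nm at 0 and 0.10 Nm more per rad, so a lid let go turns back
- lid: grey round lid with a black bar grip, 0.14 to 0.23 kg, lying right way up on the table. Origin: centre of its underside, z up, x along the bar. Hollow skirt 102 mm wide, 18 mm high, its lower half tapering to 88 mm; on it a disc 118 mm wide, 9 mm thick. The two ends are alike: it fits either way round, bar in line with the gaps. Seated, its origin is 132 mm above the table
- lid_grip (a point): middle of the lid's bar grip, 48 mm above the lid's origin. The bar is 80 mm long along the lid's x, 22 mm wide, and stands from 27 to 62 mm above the origin (disc top at 27 mm)
- lid_lug (a point): middle of the lug at the lid's +x end, 65 mm from the axis, 21 mm above the lid's origin. The two lugs (+x and -x) are tabs on the disc's edge, 16 mm wide, 7 mm thick (18 to 25 mm above the origin), 140 mm over both
- scoop: cast aluminium weighing scoop, 0.13 to 0.20 kg, on the table with the chocolate in it. Origin: centre of the pan's underside, z up; -x the open pouring nose, +x the handle. Pan x from -60 to +57 mm, 72 mm wide at the nose, 90 at the back, floor 2.5 mm thick, side walls 16 mm high at the nose rising to 40 at the back, no wall at the nose
- scoop_grip (a point): point on the scoop's handle, 100 mm behind its origin and 45 mm above its underside. The straight handle runs along the scoop's x from 59 to 165 mm, 22 mm wide, 24 mm high (33 to 57 mm above the underside)
- scoop_nose (a point): middle of the open nose's edge, on the pan's floor, 60 mm in front of the origin, 2.5 mm above the underside
- choc1: piece of dark chocolate, 26 x 22 x 13 mm, 11 g, origin in the middle of its underside; one of six alike, lying in the scoop at the start
- choc2: piece of dark chocolate, 26 x 22 x 13 mm, 11 g, origin in the middle of its underside; one of six alike, lying in the scoop at the start
- choc3: piece of dark chocolate, 26 x 22 x 13 mm, 11 g, origin in the middle of its underside; one of six alike, lying in the scoop at the start
- choc4: piece of dark chocolate, 26 x 22 x 13 mm, 11 g, origin in the middle of its underside; one of six alike, lying in the scoop at the start
- choc5: piece of dark chocolate, 26 x 22 x 13 mm, 11 g, origin in the middle of its underside; one of six alike, lying in the scoop at the start
- choc6: piece of dark chocolate, 26 x 22 x 13 mm, 11 g, origin in the middle of its underside; one of six alike, lying in the scoop at the start
- jar: bystander: closed amber glass jar, 60 mm wide, 100 mm high, origin under its centre
- cutter: bystander: steel ring biscuit cutter, 76 mm wide, 40 mm high, open at both ends, origin in the middle of its lower side
- scraper: bystander: bench scraper lying flat, about 97 x 124 mm and 18 mm high, wooden grip on its +x side, origin under its middle
Not all that is in view belongs to the job. Of the things shaped like the lid, the grey one is meant.

How it is judged:
By the outcome, as a careful person would: the job done as asked, in the order asked, and still so for the second after the job is handed in, while the arm keeps its last pose, push and grip.
It also fails if it takes over 72 s, if anything falls off the work surface, if the arm or the gripper's body presses on something with over 40 N, if the wrist force passes 120 N, or if a joint passes its speed limit or range.

## Working session

There is one attempt and no reset: what is moved stays moved. The work goes in short steps, Python scripts to look and compute and a tool call to move; the robot and the scene stay as the last step left them, time stands still between calls to the robot, and variables do not carry over. Pictures are saved under pics/ and viewed, and the job is handed in when it is done.

Besides the shell and the picture viewer there is one more tool, called after ">>>" as a command line: name --pt "numbers of a row" for each row, then --argument value for the rest. drive_tool: Moves the arm, as the interface text tells. Its arguments: {"type":"object","properties":{"moves":{"type":"array"},"fingers":{"type":"number"},"newtons":{"type":"number"}},"required":["moves"]}

```bash
mkdir -p pics; ls
cat > h.py <<'E'
import numpy as np, cv2
from cell import monitor, viewer, order
def snap(name,tag,crop=None,scale=1):
    d=viewer.read_camera(name); im=d["color"]
    np.savez(f"pics/{tag}.npz",K=d["camera_matrix"],T=d["T"],im=im)
    o=im[:,:,::-1]
    if crop: a,b,c,e=crop; o=o[b:e,a:c]
    if scale!=1: o=cv2.resize(o,None,fx=scale,fy=scale,interpolation=cv2.INTER_CUBIC)
    cv2.imwrite(f"pics/{tag}.png",o); return d
def ray(tag,u,v,z):
    d=np.load(f"pics/{tag}.npz"); K,T=d["K"],d["T"]
    r=T[:3,:3]@np.linalg.solve(K,[u,v,1.]); o=T[:3,3]
    return o+r*(z-o[2])/r[2]
def proj(tag,p):
    d=np.load(f"pics/{tag}.npz"); K,T=d["K"],d["T"]
    p=np.atleast_2d(p); c=(p-T[:3,3])@T[:3,:3]; q=c@K.T
    return q[:,:2]/q[:,2:]
def recrop(tag,out,crop,scale):
    im=np.load(f"pics/{tag}.npz")["im"][:,:,::-1]; a,b,c,e=crop
    cv2.imwrite(f"pics/{out}.png",cv2.resize(im[b:e,a:c],None,fx=scale,fy=scale,interpolation=cv2.INTER_CUBIC))
E
python3 - <<'E'
from h import *
for n in("scene","side","wrist"):
    d=snap(n,n+"0",scale=1.5); print(n,d["T"].round(3).tolist(),d["camera_matrix"].round(0).tolist())
s=monitor.read_state(); print(s)
E
```

```text
pics
scene [[-0.494, 0.75, -0.44, 1.077], [0.869, 0.417, -0.266, 0.38], [-0.016, -0.514, -0.858, 1.295], [0.0, 0.0, 0.0, 1.0]] [[428.0, 0.0, 257.0], [0.0, 428.0, 191.0], [0.0, 0.0, 1.0]]
side [[-0.998, -0.039, 0.055, 0.415], [-0.067, 0.652, -0.755, 1.024], [-0.007, -0.757, -0.653, 0.994], [0.0, 0.0, 0.0, 1.0]] [[433.0, 0.0, 253.0], [0.0, 433.0, 196.0], [0.0, 0.0, 1.0]]
wrist [[0.381, -0.879, -0.285, 0.321], [-0.925, -0.363, -0.117, -0.57], [-0.001, 0.308, -0.951, 0.374], [0.0, 0.0, 0.0, 1.0]] [[303.0, 0.0, 254.0], [0.0, 303.0, 193.0], [0.0, 0.0, 1.0]]
{'time': 0.15, 'qpos': array([-1.22760969e+00,  4.80696289e-01,  1.59675273e+00, -1.16224003e-05,
        1.06512118e+00, -4.66147050e-02]), 'qd': array([-0.00175573, -0.00129795, -0.00085863, -0.00019527, -0.00122872,
        0.0009171 ]), 'effort': array([ 1.37541410e-03, -9.51149583e+01, -4.30457819e+01, -7.37393702e-05,
        8.17896769e-03,  6.18718354e-05]), 'eef_pos': array([ 0.24689707, -0.60092072,  0.23080551]), 'tool_rot': array([-2.60913573e+00,  1.74883146e+00,  1.24355991e-03]), 'wrist_force': array([ 0.17359702, -0.01684779, -0.1971258 ]), 'torque': array([-0.01627276,  0.00829846,  0.02845526]), 'width': 0.08526416365024175}
```

View pics/scene0.png

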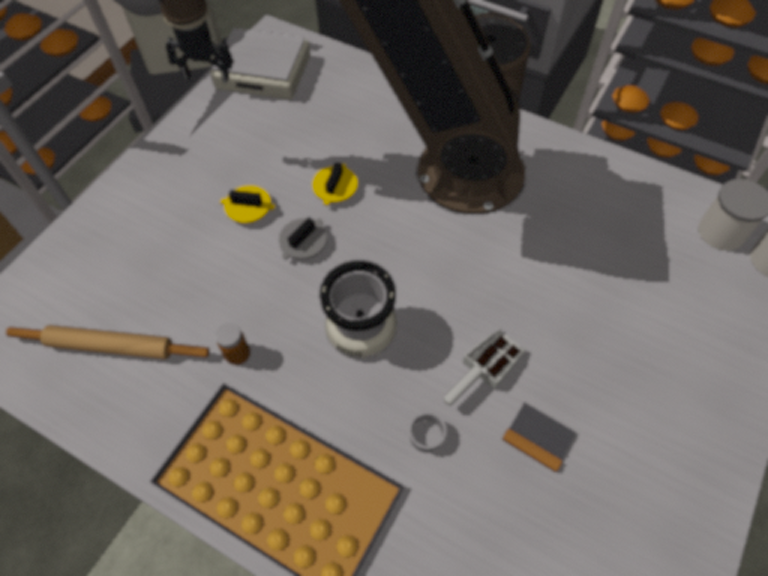

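View pics/side0.png

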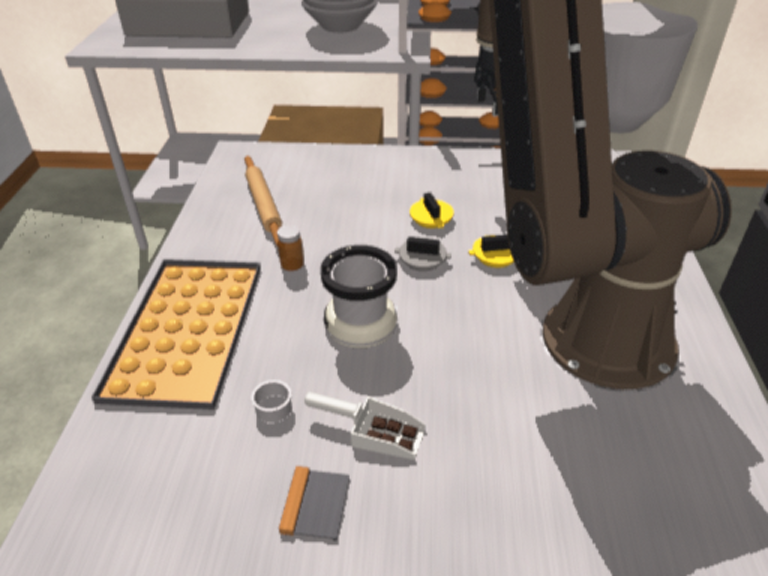

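View pics/wrist0.png

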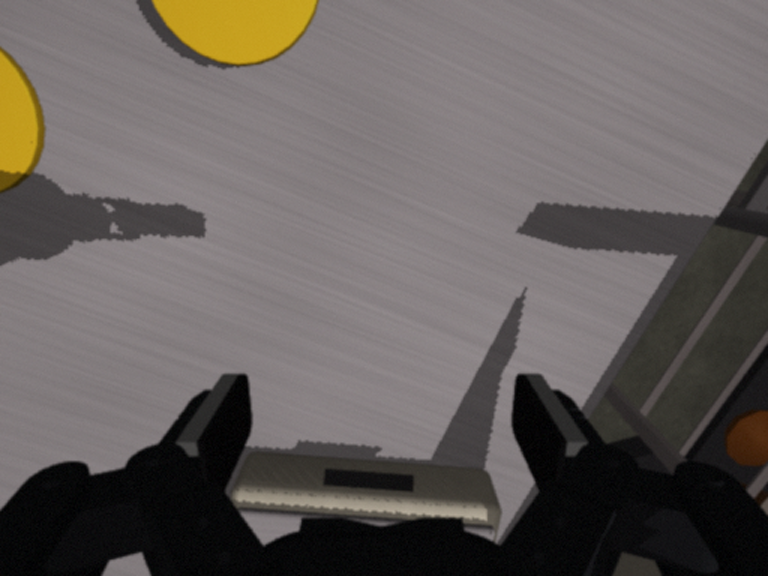

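Lid-shaped things in the scene picture (original pixels): yellow (165,135), yellow (223,122), grey (202,159). The grey one is the lid. The scoop is the only one, around (325,245). I'll check these in close crops.

Run:
```python
from h import *
recrop("scene0","c1",(170,130,290,250),6)
recrop("scene0","c2",(285,210,365,280),8)
recrop("side0","c3",(190,150,310,240),6)
recrop("side0","c4",(195,250,295,310),8)
for n,t,u,v,z in [("lid","scene0",202,157,.03),("lid","side0",282,170,.03),("chop","scene0",239,198,.15),("chop","side0",239,180,.15),("choc","scene0",331,238,.01),("nose","scene0",350,228,0.01),("handleend","scene0",299,267,.045),("handleend","side0",206,267,.045),("nose","side0",281,298,.01)]:
    print(n,t,ray(t,u,v,z).round(3))
```

```text
lid scene0 [ 0.401 -0.255  0.03 ]
lid side0 [ 0.402 -0.242  0.03 ]
chop scene0 [ 0.539 -0.01   0.15 ]
chop side0 [ 0.537 -0.025  0.15 ]
choc scene0 [0.456 0.283 0.01 ]
nose scene0 [0.393 0.323 0.01 ]
handleend scene0 [0.61  0.241 0.045]
handleend side0 [0.608 0.241 0.045]
nose side0 [0.394 0.307 0.01 ]
```

View pics/c1.png

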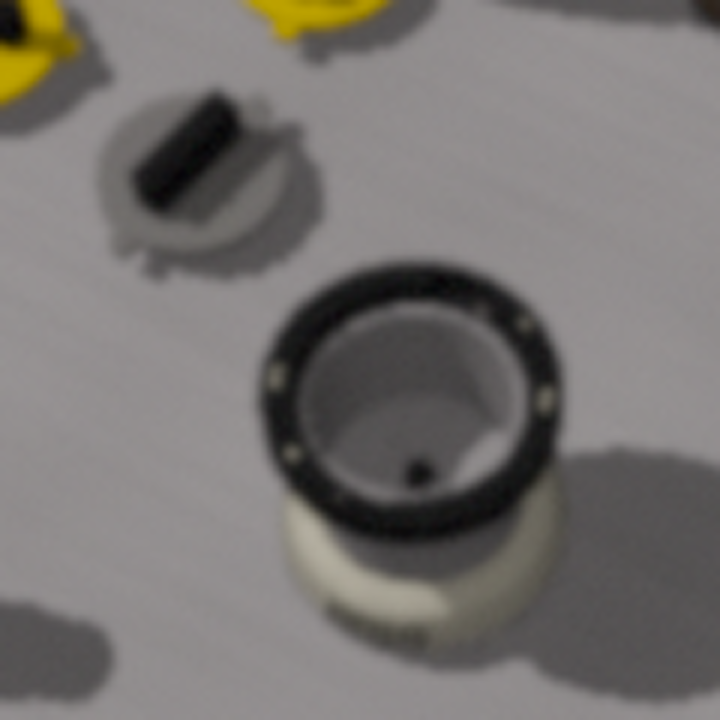

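View pics/c2.png

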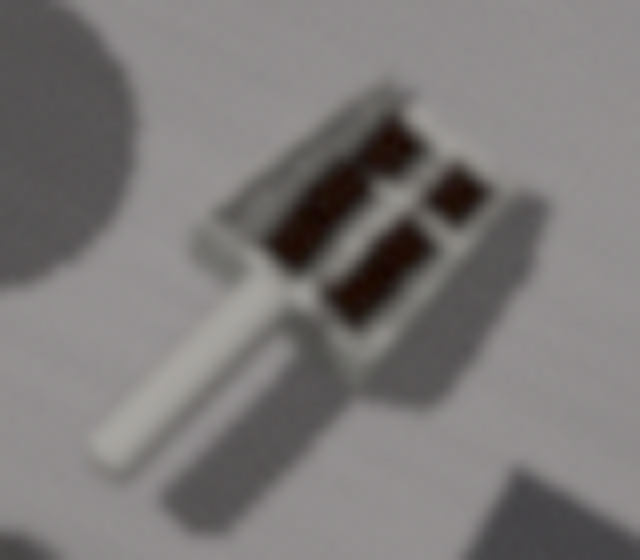

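View pics/c3.png

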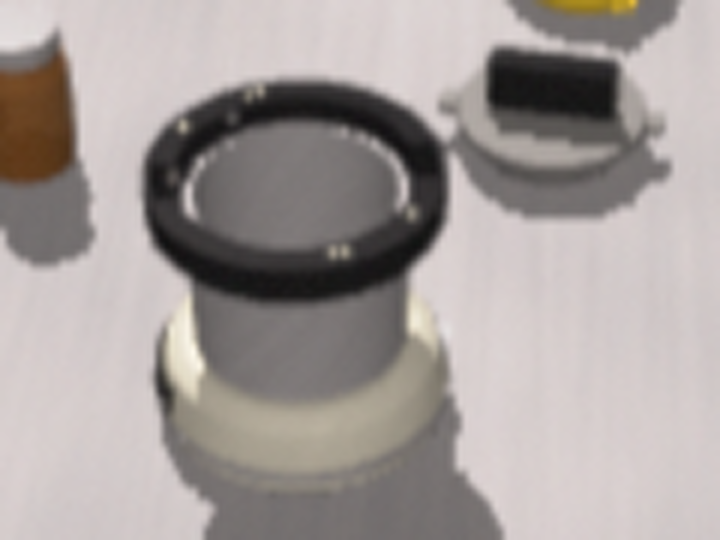

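View pics/c4.png

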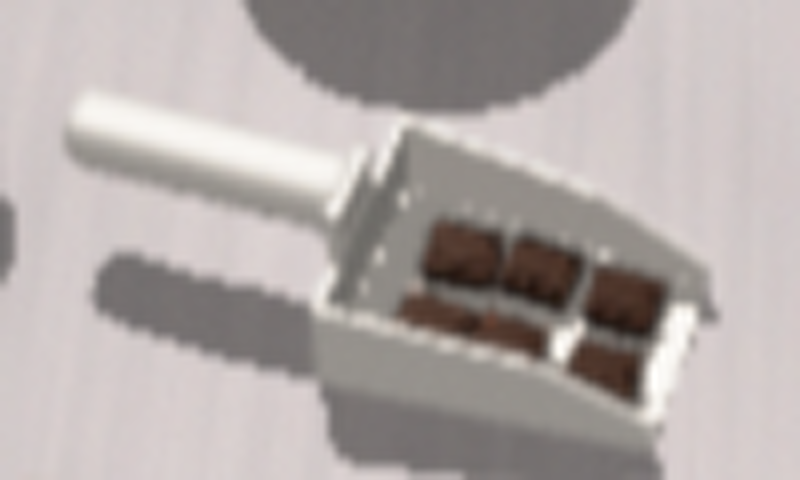

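```bash
cat > fit.py <<'E'
from h import *
from scipy.optimize import least_squares
def fit(obs,x0,perview=False):
    # obs: list (tag,u,v,[local xyz]); pose x,y,yaw on table
    def f(p):
        c,s=np.cos(p[2]),np.sin(p[2]); r=[]
        for t,u,v,l in obs:
            w=np.array([p[0]+c*l[0]-s*l[1],p[1]+s*l[0]+c*l[1],l[2]])
            r+=list(proj(t,w)[0]-[u,v])
        return np.array(r)
    o=least_squares(f,x0); return o.x,o.fun.round(1)
E
python3 - <<'E'
from fit import *
def S(x,y,ox,oy,k): return (ox+(x+.5)/k-.5, oy+(y+.5)/k-.5)
a=.675; P=lambda r,t,z:[r*np.cos(t),r*np.sin(t),z]
c1=lambda x,y:("scene0",)+S(x,y,170,130,6); c3=lambda x,y:("side0",)+S(x,y,190,150,6)
c2=lambda x,y:("scene0",)+S(x,y,285,210,8); c4=lambda x,y:("side0",)+S(x,y,195,250,8)
A,B,C,D=P(.07,-2*a,.164),P(.07,np.pi-2*a,.164),P(.07,-a,.164),P(.07,np.pi-a,.164)
o3=[c3(255,92)+(A,),c3(340,252)+(B,),c3(185,125)+(C,),c3(412,213)+(D,)]
o1=[c1(277,377)+(A,),c1(545,400)+(B,),c1(292,453)+(C,),c1(525,322)+(D,)]
for o in (o3,o1,o1+o3): print("chop",*fit(o,[.54,-.015,0]))
# lid: bar top corners ends; bar 80x22, top z .062
L3=[c3(548,82)+([0,0,.048],)]
L3=[c3(494,50)+([.04,-.011,.062],),c3(617,62)+([-.04,-.011,.062],),c3(491,108)+([.04,.011,.027],),c3(615,116)+([-.04,.011,.027],),c3(448,104)+([.065,0,.025],),c3(655,124)+([-.065,0,.025],)]
L1=[c1(216,92)+([-.04,0,.062],),c1(152,192)+([.04,0.0,.062],)]
for o in (L3,L3+L1): print("lid",*fit(o,[.40,-.25,0.1]))
S2=[c2(110,462)+([.165,0,.045],),c2(385,100)+([-.06,-.036,.016],),c2(512,190)+([-.06,.036,.016],),c2(358,375)+([.057,.045,.04],),c2(200,225)+([.057,-.045,.04],)]
S4=[c4(75,125)+([.165,0,.045],),c4(707,278)+([-.06,-.036,.016],),c4(652,420)+([-.06,.036,.016],),c4(320,300)+([.057,.045,.04],),c4(400,128)+([.057,-.045,.04],)]
for o in (S2,S4,S2+S4): print("scoop",*fit(o,[.45,.28,-.35]))
E
```

```text
chop [ 0.53583535 -0.01929435  0.18693527] [ 0.1 -0.  -0.  -0.1 -0.1  0.1  0.   0.1]
chop [ 0.53543848 -0.01453887  0.19311562] [-0.3 -0.1  0.3 -0.2 -0.   0.   0.1  0.3]
chop [ 0.53543931 -0.01595372  0.19016575] [-0.7 -0.3 -0.1 -0.4 -0.5 -0.2 -0.3  0.1  0.   0.6  0.1  0.6 -0.1  0.8
  0.1  0.7]
lid [ 0.40351639 -0.26025835 -0.08910775] [-0.4 -0.7  0.8 -0.8 -0.9  0.9  0.1  1.5 -0.  -0.4  0.5 -0.6]
lid [ 0.40398802 -0.25753468 -0.02535008] [-0.9  0.2  0.5 -0.8 -0.9  1.7  0.2  1.5 -0.3  0.7  0.4 -0.9  0.7 -0.5
 -1.6 -1.4]
scoop [ 0.46182376  0.281092   -0.26799407] [-2.   2.1  0.5 -2.5  1.7  0.1  0.9 -0.2 -1.   0. ]
scoop [ 0.45626348  0.27859518 -0.2715693 ] [ 0.  -0.1  0.5 -1.5 -0.2  1.1 -0.9  1.5  0.7 -1.3]
scoop [ 0.45835078  0.27984629 -0.26928487] [-1.9  1.   0.7 -3.4  1.8 -0.9  1.  -1.3 -0.9 -1.1 -0.8  0.3 -0.3 -1.3
 -1.   1.4 -1.7  1.9 -0.2 -1. ]
```

Run:
```python
from h import *
from scipy.spatial.transform import Rotation as R
s=monitor.read_state(); print(R.from_rotvec(s["tool_rot"]).as_matrix().round(3))
```

```text
[[ 0.38  -0.925 -0.   ]
 [-0.925 -0.38   0.001]
 [-0.001 -0.    -1.   ]]
```

>>> drive_tool --pt "0.35 0.88 0.15 0 0 1" --pt "0.35 0.88 0.15 0 0 1" --pt "0.35 0.88 0.15 0 0 1" --pt "0.35 0.88 0.15 0 0 1" --pt "0.35 0.88 0.15 0 0 1" --pt "0.35 0.88 0.15 0 0 1" --pt "0.35 0.88 0.15 0 0 1" --pt "0.35 0.88 0.15 0 0 1"

```text
time: 1.15
eef_pos: [0.3593, -0.3184, 0.2794]
tool_rot: [-3.051, 0.747, 0.0]
wrist_force: [-0.2, -0.4, 0.7]
width: 0.0852
```

Run:
```python
from h import *
s=monitor.read_state(); print({k:np.round(v,4).tolist() for k,v in s.items()})
snap("wrist","w1",scale=1.5)
```

```text
{'time': 1.15, 'qpos': [-0.7884, 0.1882, 1.9123, 0.0, 1.0412, -0.3083], 'qd': [0.5636, -0.2199, 0.1561, 0.0013, 0.059, -0.1327], 'effort': [-8.4226, -61.2928, -42.324, -0.1461, -0.0179, 0.3809], 'eef_pos': [0.3593, -0.3184, 0.2794], 'tool_rot': [-3.0514, 0.7469, 0.0002], 'wrist_force': [-0.2068, -0.3527, 0.6607], 'torque': [-0.1078, -0.0614, -0.0042], 'width': 0.0852}
```

View pics/w1.png

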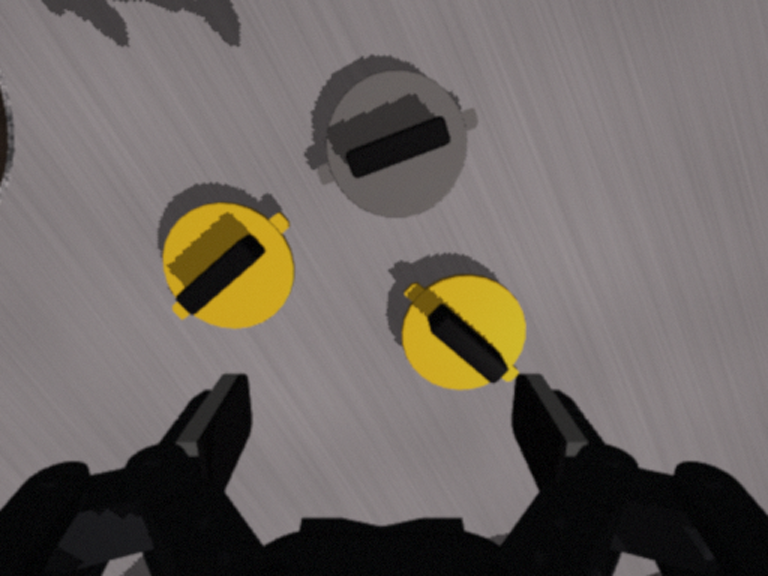

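Run:
```python
from fit import *
W=lambda u,v:("w1",u/1.5,v/1.5)
o=[W(470,119)+([-.066,0,.025],),W(324,173)+([.066,0,.025],),W(397,144)+([0,0,.027],),W(447,130)+([-.04,0,.055],),W(354,164)+([.04,0,.055],)]
for yaw in(0,3.0): print(*fit(o,[.4,-.26,yaw]))
for y in [o[:2],o[:3]]: print(*fit(y,[.4,-.26,0]))
```

```text
[ 0.40702252 -0.25619061  3.00021674] [ 2.2 -0.5 -0.3  0.1  0.1  1.5  0.7 -1.1 -2.7  0.2]
[ 0.40702252 -0.25619061  3.00021695] [ 2.2 -0.5 -0.3  0.1  0.1  1.5  0.7 -1.1 -2.7  0.2]
[ 0.4057923  -0.25586029  3.00208492] [ 1.2 -0.3 -1.2  0.5]
[ 0.40642682 -0.25540599  3.00131336] [ 1.5 -0.9 -1.  -0.1 -0.6  1.2]
```

>>> drive_tool --pt "0.4 0.9 0.15 0 0 1" --pt "0.4 0.9 0.15 0 0 1" --pt "0.4 0.9 0.15 0 0 1" --pt "0.4 0.9 0.15 0 0 1" --pt "0 0 0 0 0 0"

```text
time: 1.82
eef_pos: [0.4238, -0.1738, 0.3036]
tool_rot: [-3.135, 0.204, -0.001]
wrist_force: [0.8, 0.1, -0.7]
width: 0.0854
```

Run:
```python
from h import *
s=monitor.read_state(); print({k:np.round(v,4).tolist() for k,v in s.items()})
snap("wrist","w2",scale=1.5)
```

```text
{'time': 1.825, 'qpos': [-0.4557, 0.1297, 1.9208, 0.0004, 1.0906, -0.3259], 'qd': [-0.0494, 0.009, 0.0053, -0.015, -0.0075, 0.0021], 'effort': [2.9789, -59.0741, -43.9888, 0.4957, 0.2488, -0.0251], 'eef_pos': [0.4238, -0.1738, 0.3036], 'tool_rot': [-3.1348, 0.204, -0.0011], 'wrist_force': [0.7888, 0.123, -0.7288], 'torque': [-0.0062, -0.0096, -0.0257], 'width': 0.0854}
```

View pics/w2.png

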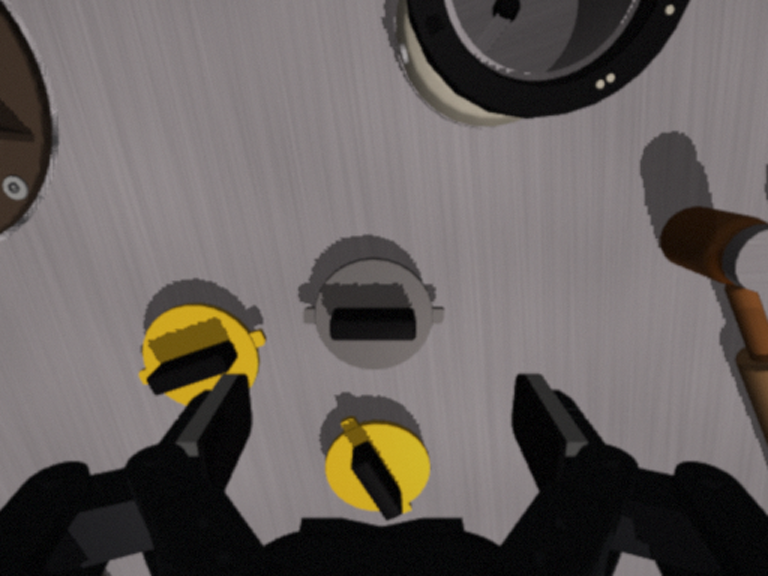

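Run:
```python
from fit import *
from scipy.spatial.transform import Rotation as R
W=lambda u,v:("w2",u/1.5,v/1.5)
o=[W(443,314)+([-.070,0,.0215],),W(304,314)+([.070,0,.0215],)]
print(*fit(o,[.4,-.26,0]))
o=[W(443,314)+([.070,0,.0215],),W(304,314)+([-.070,0,.0215],)]
print(*fit(o,[.4,-.26,0]))
print(R.from_rotvec(monitor.read_state()["tool_rot"]).as_matrix().round(3))
recrop("w2","w2c",(190,150,310,260),6)
```

```text
[ 0.40649085 -0.25577121  3.0125936 ] [ 0.2  0.  -0.2  0. ]
[ 0.40649085 -0.25577121 -0.12899905] [ 0.2  0.  -0.2  0. ]
[[ 0.991 -0.131  0.   ]
 [-0.131 -0.991 -0.   ]
 [ 0.     0.    -1.   ]]
```

View pics/w2c.png

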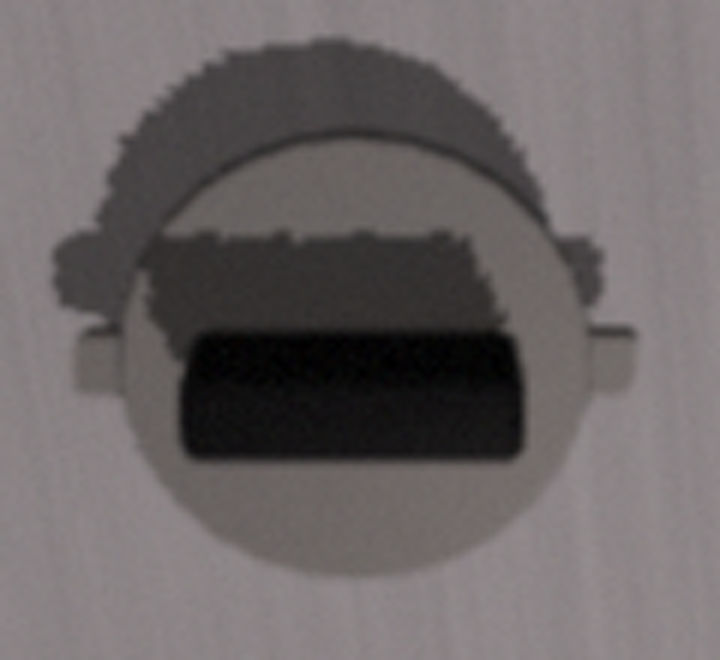

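>>> drive_tool --pt "0.3 0.9 0.2 0 0 1" --pt "0.3 0.9 0.2 0 0 1" --pt "0.3 0.9 0.2 0 0 1" --pt "0 0 0 0 0 0"

```text
time: 2.38
eef_pos: [0.4596, -0.0668, 0.3275]
tool_rot: [3.135, 0.204, 0.001]
wrist_force: [-0.6, -0.2, -0.1]
width: 0.0855
```

Run:
```python
from h import *
s=monitor.read_state(); print({k:np.round(v,4).tolist() for k,v in s.items()})
snap("wrist","w3",scale=1.5)
```

```text
{'time': 2.375, 'qpos': [-0.2098, 0.118, 1.8728, 0.0001, 1.1502, -0.3397], 'qd': [-0.043, 0.0031, 0.02, -0.0172, -0.0055, 0.0017], 'effort': [3.1484, -59.1041, -46.1941, 0.5254, 0.2407, -0.0783], 'eef_pos': [0.4596, -0.0668, 0.3275], 'tool_rot': [3.1349, 0.2038, 0.0009], 'wrist_force': [-0.5671, -0.1955, -0.1463], 'torque': [0.0429, 0.0324, 0.0012], 'width': 0.0855}
```

View pics/w3.png

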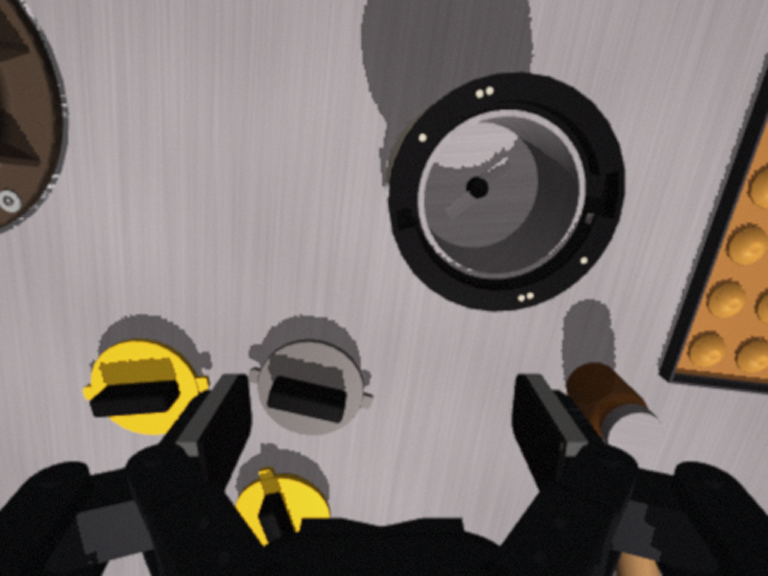

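Run:
```python
from fit import *
a=.675; P=lambda r,t,z:[r*np.cos(t),r*np.sin(t),z]
W=lambda u,v:("w3",(u+.5)/1.5-.5,(v+.5)/1.5-.5)
A,B,C,D=P(.07,-2*a,.164),P(.07,np.pi-2*a,.164),P(.07,-a,.164),P(.07,np.pi-a,.164)
o=[W(525,297)+(A,),W(485,92)+(B,),W(584,261)+(C,),W(422,138)+(D,)]
print(*fit(o,[.54,-.015,0.19]))
o=[W(366,402)+([.070,0,.0215],),W(255,377)+([-.070,0,.0215],)]
print("lid",*fit(o,[.54,-.015,0.19]))
```

```text
[ 0.53799671 -0.01381462  0.18835792] [ 0.2  0.  -0.2  0.3 -0.4 -0.2  0.4 -0.2]
lid [ 0.4068803  -0.25906967 -0.12358883] [ 3.9  1.1 -3.8 -0.7]
```

>>> drive_tool --pt "0.2 0.8 0 0 0 1" --pt "0.2 0.8 0 0 0 1" --pt "0.2 0.8 0 0 0 1" --pt "0.2 0.8 0 0 0 1" --pt "0.2 0.8 0 0 0 1" --pt "0.2 0.8 0 0 0 1" --pt "0 0 0 0 0 1" --pt "0 0 0 0 0 0"

```text
time: 3.42
eef_pos: [0.507, 0.1232, 0.3267]
tool_rot: [2.931, 1.131, -0.002]
wrist_force: [-0.0, -0.3, 0.2]
width: 0.0854
```

Run:
```python
from h import *
s=monitor.read_state(); print({k:np.round(v,4).tolist() for k,v in s.items()})
snap("wrist","w4",scale=1.5)
```

```text
{'time': 3.425, 'qpos': [0.1805, 0.2093, 1.761, -0.0004, 1.1723, -0.556], 'qd': [-0.0065, -0.0064, 0.002, 0.002, 0.0019, 0.0513], 'effort': [1.2334, -68.8266, -46.1385, 0.0826, -0.0305, -1.6146], 'eef_pos': [0.507, 0.1232, 0.3267], 'tool_rot': [2.9307, 1.1311, -0.0017], 'wrist_force': [-0.0383, -0.2582, 0.1636], 'torque': [-0.0197, 0.0292, -0.0221], 'width': 0.0854}
```

View pics/w4.png

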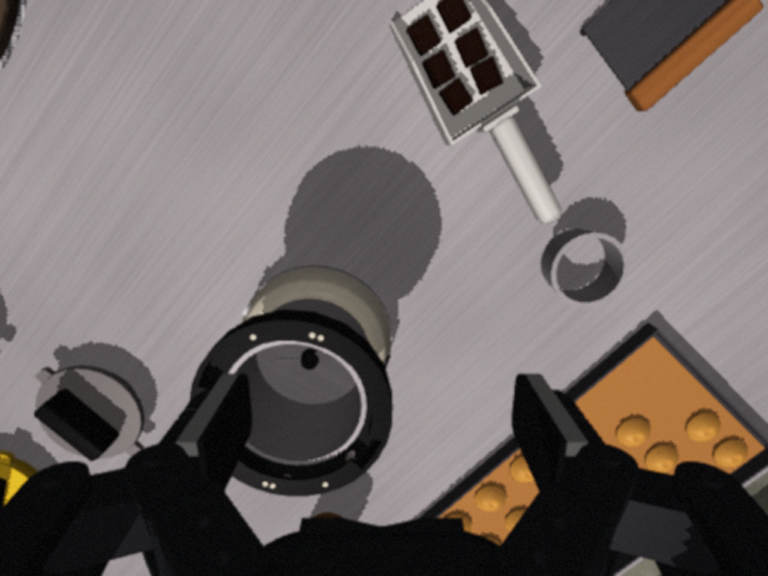

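Run:
```python
from fit import *
W=lambda u,v:("w4",(u+.5)/1.5-.5,(v+.5)/1.5-.5)
o=[W(549,212)+([.165,0,.057],),W(490,126)+([.059,0,.057],),W(538,86)+([.057,.045,.04],),W(450,143)+([.057,-.045,.04],),W(392,20)+([-.06,-.036,.016],)]
print(*fit(o,[.46,.28,-.27])); print(*fit(o[:4],[.46,.28,-.27]))
print("cutter",ray("w4",582/1.5,257/1.5,.04), ray("w4",582/1.5,275/1.5,.0))
# kinematics
D=[([-1.2276,.4807,1.5968,1.0651],[.24690,-.60092,.23081]),([-.4557,.1297,1.9208,1.0906],[.4238,-.1738,.3036]),([-.2098,.118,1.8728,1.1502],[.4596,-.0668,.3275]),([.1805,.2093,1.761,1.1723],[.507,.1232,.3267]),([-.7884,.1882,1.9123,1.0412],[.3593,-.3184,.2794])]
from scipy.optimize import least_squares
def f(p):
    a1,d1,L2,L3,e,Lt,off=p; r=[]
    for q,t in D:
        q1,q2,q3,q5=q; s=q2+q3; ph=q2+q3+q5
        R=a1+L2*np.sin(q2)+L3*np.sin(s)+e*np.cos(s)+Lt*np.sin(ph); Z=d1+L2*np.cos(q2)+L3*np.cos(s)-e*np.sin(s)+Lt*np.cos(ph)
        r+=[R*np.cos(q1)-off*np.sin(q1)-t[0],R*np.sin(q1)+off*np.cos(q1)-t[1],Z-t[2]]
    r+=[(Lt-.3)*1e-3,e*1e-3,a1*1e-3]
    return r
o=least_squares(f,[.0,.35,.45,.4,0,.3,.03]); print(o.x.round(4),np.abs(o.fun).max())
```

```text
[ 0.45640926  0.28024679 -0.27541525] [ 1.2  6.7  4.6 -6.2 -0.5  0.2 -2.   0.6 -3.4 -0.1]
[ 0.45470798  0.27661038 -0.23878559] [ 2.3  5.5  3.1 -5.9 -2.6 -0.6 -2.9  2. ]
cutter [0.67042602 0.23542576 0.04      ] [0.70587327 0.22741987 0.        ]
[5.000e-04 2.739e-01 5.971e-01 4.444e-01 3.270e-02 3.283e-01 3.030e-02] 0.00015287658478523036
```

>>> drive_tool --pt "0.16 0.45 -0.35 0 0 0.9" --pt "0.16 0.45 -0.35 0 0 0.9" --pt "0.16 0.45 -0.35 0 0 0.9" --pt "0.16 0.45 -0.35 0 0 0.9" --pt "0.16 0.45 -0.35 0 0 0.9" --pt "0.16 0.45 -0.35 0 0 0.9" --pt "0.16 0.45 -0.35 0 0 0.9" --pt "0 0 0 0 0 0"

```text
time: 4.47
eef_pos: [0.5517, 0.2498, 0.2281]
tool_rot: [-2.514, -1.884, 0.003]
wrist_force: [-0.1, -0.8, 0.4]
width: 0.0853
```

Run:
```python
from h import *
s=monitor.read_state(); print({k:np.round(v,4).tolist() for k,v in s.items()})
snap("wrist","w5",scale=1.5)
```

```text
{'time': 4.475, 'qpos': [0.3752, 0.4224, 1.7038, -0.0001, 1.0173, -0.911], 'qd': [-0.0154, -0.0299, 0.0055, -0.0046, 0.0162, 0.0256], 'effort': [1.6351, -85.5949, -42.1425, 0.2261, -0.5656, -0.9764], 'eef_pos': [0.5517, 0.2498, 0.2281], 'tool_rot': [-2.5136, -1.8838, 0.0029], 'wrist_force': [-0.1416, -0.7707, 0.3633], 'torque': [0.0202, 0.0304, -0.0343], 'width': 0.0853}
```

View pics/w5.png

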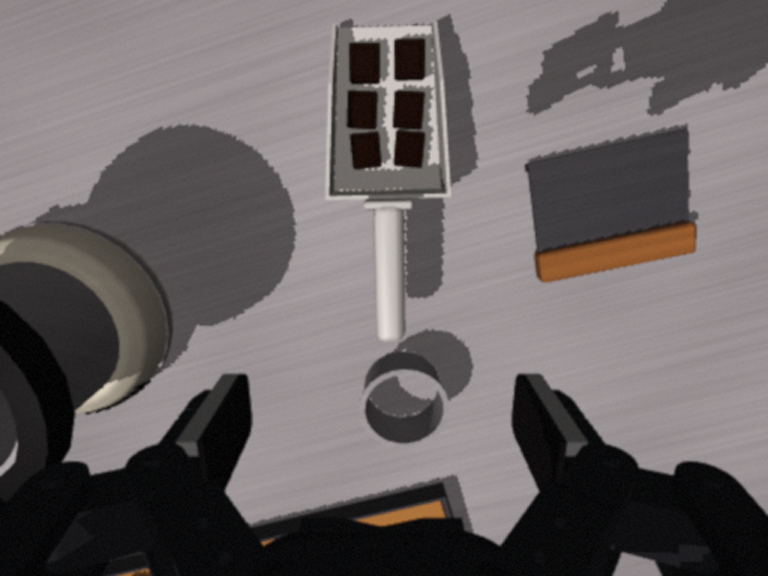

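Run:
```python
from fit import *
from scipy.spatial.transform import Rotation as R
W=lambda u,v:("w5",(u+.5)/1.5-.5,(v+.5)/1.5-.5)
o=[W(391,338)+([.165,0,.045],),W(325,198)+([.057,-.045,.04],),W(450,194)+([.057,.045,.04],),W(335,26)+([-.06,-.036,.016],),W(435,23)+([-.06,.036,.016],)]
p,r=fit(o,[.46,.28,-.27]); print(p,r); print(*fit(o[:3],[.46,.28,-.27]))
c,s=np.cos(p[2]),np.sin(p[2]); print("grip100",p[0]+.1*c,p[1]+.1*s)
M=R.from_rotvec(monitor.read_state()["tool_rot"]).as_matrix(); print(np.arctan2(M[1,0],M[0,0]),M.round(3))
print(proj("w5",monitor.read_state()["eef_pos"])*1.5)
print("handle axis", ray("w5",390/1.5,215/1.5,.057),ray("w5",390/1.5,320/1.5,.057))
print("cutter",ray("w5",405/1.5,407/1.5,.04))
```

```text
[ 0.45917786  0.28153946 -0.26040587] [-0.2  0.4  0.4  1.   0.4  1.7 -1.7 -1.4  1.1 -1.2]
[ 0.45776393  0.28101045 -0.2531216 ] [ 0.  -0.5 -0.1  0.2  0.   0.3]
grip100 0.5558064133729267 0.25579218709330653
1.2852300663238292 [[ 0.282  0.96  -0.001]
 [ 0.96  -0.282 -0.001]
 [-0.001 -0.001 -1.   ]]
[[376.19378737 377.17582524]]
handle axis [0.52403937 0.26542143 0.057     ] [0.59898249 0.24408613 0.057     ]
cutter [0.68426675 0.23315835 0.04      ]
```

>>> drive_tool --pt "0.1 0.15 -0.8 0 0 0.25" --pt "0 0 -0.8 0 0 0" --pt "0 0 -0.8 0 0 0" --pt "0 0 -0.8 0 0 0" --pt "0 0 -0.8 0 0 0" --pt "0 0 -0.7 0 0 0" --pt "0 0 -0.3 0 0 0" --pt "0 0 0 0 0 0" --newtons 100

```text
time: 5.52
eef_pos: [0.5559, 0.2557, 0.0294]
tool_rot: [-2.493, -1.912, 0.001]
wrist_force: [-0.5, 0.4, 0.1]
width: 0.0851
```

Run:
```python
from h import *
s=monitor.read_state(); print({k:np.round(v,4).tolist() for k,v in s.items()})
snap("wrist","w6",scale=1.5)
```

```text
{'time': 5.525, 'qpos': [0.3817, 0.6831, 1.8319, -0.0001, 0.6272, -0.927], 'qd': [0.0064, -0.0229, -0.0117, 0.0017, 0.01, -0.0046], 'effort': [-0.197, -95.3308, -26.1659, -0.0103, -0.4023, 0.0433], 'eef_pos': [0.5559, 0.2557, 0.0294], 'tool_rot': [-2.4926, -1.9121, 0.0008], 'wrist_force': [-0.5387, 0.4308, 0.1116], 'torque': [-0.0313, 0.0214, -0.0423], 'width': 0.0851}
```

View pics/w6.png

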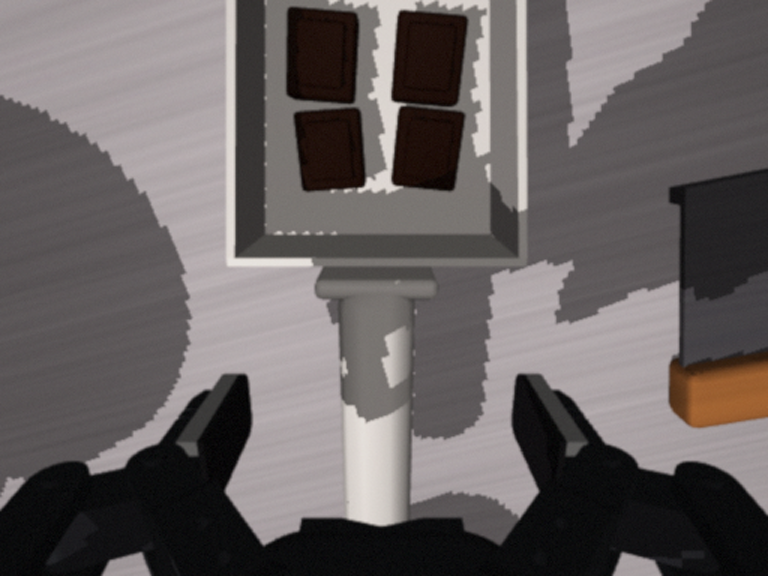

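>>> drive_tool --pt "-0.01 -0.02 -0.08 0 0 0" --pt "0 0 0 0 0 0"

```text
time: 5.82
eef_pos: [0.5557, 0.2556, 0.0267]
tool_rot: [2.491, 1.914, 0.001]
wrist_force: [-0.0, 0.2, -0.0]
width: 0.0857
```

>>> drive_tool --pt "0 0 0 0 0 0" --pt "0 0 0 0 0 0" --pt "0 0 0 0 0 0" --pt "0 0 0 0 0 0" --pt "0 0 0 0 0 0" --pt "0 0 0 0 0 0" --fingers -1 --newtons 100

```text
time: 6.58
eef_pos: [0.5554, 0.2556, 0.0262]
tool_rot: [-2.491, -1.914, -0.0]
wrist_force: [-1.3, -0.5, 5.7]
width: 0.0208
```

>>> drive_tool --pt "0 0 0 0 0 0" --pt "0 0 0 0 0 0"

```text
time: 6.82
eef_pos: [0.5554, 0.2556, 0.0262]
tool_rot: [2.491, 1.914, 0.0]
wrist_force: [-1.4, -0.3, 5.7]
width: 0.0212
```

Run:
```python
from h import *
s=monitor.read_state(); print({k:np.round(v,4).tolist() for k,v in s.items()})
snap("wrist","w7",scale=1.5)
```

```text
{'time': 6.825, 'qpos': [0.3817, 0.6873, 1.8346, -0.0, 0.6197, -0.9288], 'qd': [0.0001, -0.0024, 0.0016, 0.0004, -0.0017, 0.0008], 'effort': [-0.2364, -95.3321, -26.6598, -0.0586, -0.6736, 0.0587], 'eef_pos': [0.5554, 0.2556, 0.0262], 'tool_rot': [2.4909, 1.9144, 0.0], 'wrist_force': [-1.4161, -0.2681, 5.6767], 'torque': [-0.0181, 0.4101, 0.0608], 'width': 0.0212}
```

View pics/w7.png

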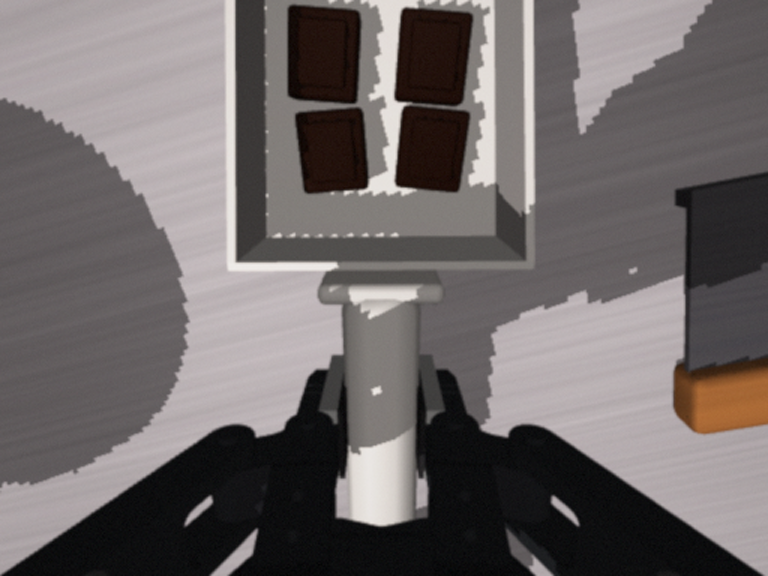

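>>> drive_tool --pt "0 0 0.15 0 0 0" --pt "0 0 0.4 0 0 0" --pt "0 0 0.6 0 0 0" --pt "0 0 0.7 0 0 0" --pt "0 0 0.7 0 0 0" --pt "0 0 0.7 0 0 0" --pt "0 0 0.7 0 0 0" --pt "0 0 0.7 0 0 0"

```text
time: 7.88
eef_pos: [0.5553, 0.2555, 0.2141]
tool_rot: [2.491, 1.914, 0.001]
wrist_force: [0.3, -0.4, -3.4]
width: 0.0208
```

>>> drive_tool --pt "0 0 0.6 0 0 0" --pt "0 0 0.35 0 0 0" --pt "0 0 0.1 0 0 0" --pt "0 0 0 0 0 0"

```text
time: 8.38
eef_pos: [0.5552, 0.2555, 0.2537]
tool_rot: [-2.491, -1.914, 0.001]
wrist_force: [0.3, -0.2, -2.5]
width: 0.0207
```

Run:
```python
from h import *
s=monitor.read_state(); print({k:np.round(v,4).tolist() for k,v in s.items()})
snap("wrist","w8",scale=1); snap("side","s8",scale=1)
a=cv2.imread("pics/w8.png");b=cv2.imread("pics/s8.png");cv2.imwrite("pics/m8.png",cv2.resize(np.hstack([a,b]),(800,300)))
```

```text
{'time': 8.375, 'qpos': [0.3817, 0.4047, 1.6635, -0.0, 1.074, -0.9288], 'qd': [0.0021, 0.0121, 0.0088, -0.001, -0.0044, 0.001], 'effort': [0.0295, -90.8108, -45.0019, 0.1125, 0.3509, -0.0014], 'eef_pos': [0.5552, 0.2555, 0.2537], 'tool_rot': [-2.4909, -1.9142, 0.0007], 'wrist_force': [0.3459, -0.1528, -2.5404], 'torque': [-0.0146, -0.1467, -0.0175], 'width': 0.0207}
```

View pics/m8.png

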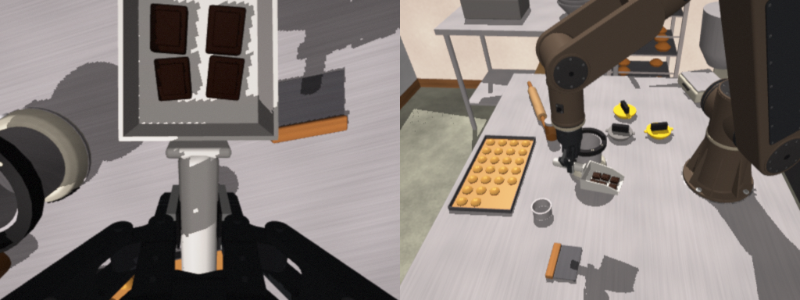

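>>> drive_tool --pt "0 -0.3 0 0 0 -0.5" --pt "0 -0.6 0 0 0 -1" --pt "0 -0.8 0 0 0 -1" --pt "0 -0.8 0 0 0 -1" --pt "0 -0.8 0 0 0 -1" --pt "0 -0.8 0 0 0 -1" --pt "0 -0.8 0 0 0 -1" --pt "0 -0.8 0 0 0 -1"

```text
time: 9.48
eef_pos: [0.5549, 0.0259, 0.2537]
tool_rot: [-2.977, -1.004, 0.001]
wrist_force: [-0.1, -0.3, -3.4]
width: 0.0206
```

>>> drive_tool --pt "-0.05 -0.8 0 0 0 -1" --pt "-0.05 -0.8 0 0 0 -1" --pt "-0.05 -0.8 0 0 0 -1" --pt "-0.05 -0.8 0 0 0 -1" --pt "-0.05 -0.8 0 0 0 -1" --pt "-0.08 -0.8 0 0 0 -1" --pt "-0.05 -0.6 0 0 0 -1" --pt "-0.05 -0.34 0 0 0 -0.5"

```text
time: 10.48
eef_pos: [0.5374, -0.2035, 0.2537]
tool_rot: [-3.141, 0.004, 0.001]
wrist_force: [0.4, 0.4, -2.2]
width: 0.0209
```

>>> drive_tool --pt "0 0 0 0 0 0" --pt "0 0 0 0 0 0"

```text
time: 10.72
eef_pos: [0.5381, -0.2014, 0.254]
tool_rot: [-3.141, -0.004, 0.001]
wrist_force: [0.1, 0.1, -2.4]
width: 0.0201
```

Run:
```python
from h import *
s=monitor.read_state(); print({k:np.round(v,4).tolist() for k,v in s.items()})
snap("wrist","w9",scale=1.5); snap("side","s9",scale=1.5)
```

```text
{'time': 10.725, 'qpos': [-0.411, 0.3522, 1.7465, 0.0003, 1.0433, -0.4137], 'qd': [0.008, -0.0005, -0.0015, -0.0006, -0.0017, 0.0004], 'effort': [-1.1988, -82.351, -43.3948, 0.0887, 0.0704, 0.0289], 'eef_pos': [0.5381, -0.2014, 0.254], 'tool_rot': [-3.1412, -0.0041, 0.0005], 'wrist_force': [0.0733, 0.0834, -2.4137], 'torque': [-0.2222, 0.0219, -0.0087], 'width': 0.0201}
```

View pics/w9.png

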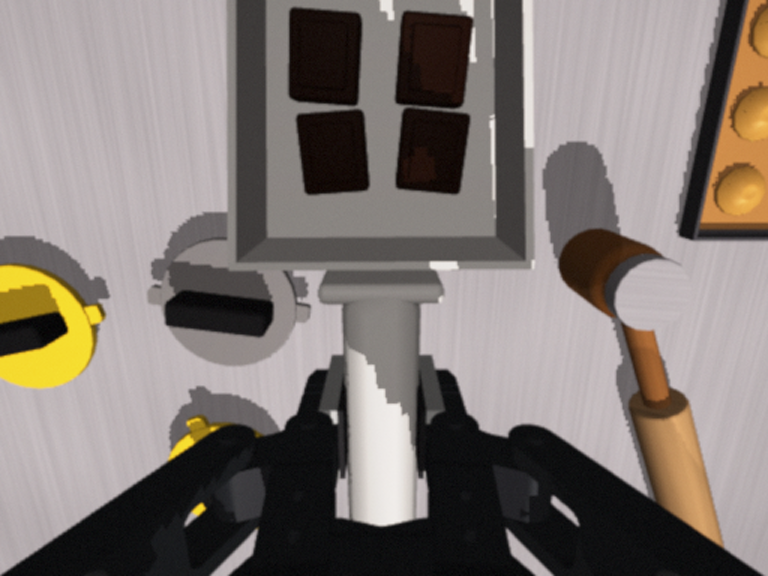

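View pics/s9.png

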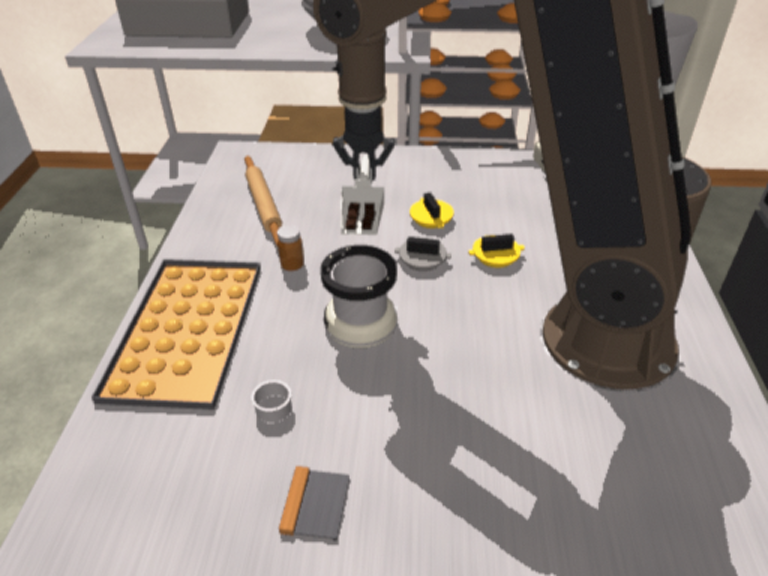

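Run:
```python
from h import *
print(ray("s9",344/1.5,229/1.5,.231),ray("s9",376/1.5,232/1.5,.231))
recrop("s9","s9c",(200,100,290,220),6)
```

```text
[ 0.56670746 -0.05585432  0.231     ] [ 0.50089954 -0.04914468  0.231     ]
```

View pics/s9c.png

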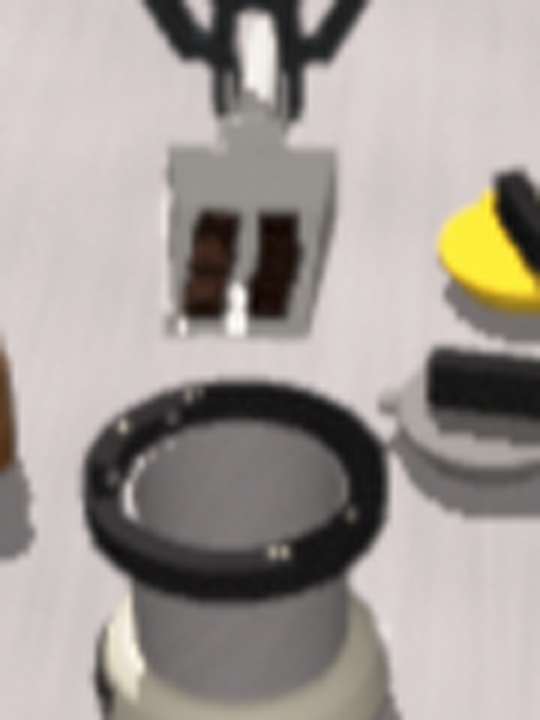

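Run:
```python
import numpy as np
f=lambda d:np.array([-(160*np.cos(np.radians(d))-23.5*np.sin(np.radians(d))),160*np.sin(np.radians(d))+23.5*np.cos(np.radians(d))])
g=[0,2.5,5,7.5,10,12.5,15,17.5,20,22.5,25,27.5,30,32.5,35,37.5,40,42.5,45,47.5,50,52.5,55,57.5,60,62.5,65]
for a,b in zip(g,g[1:]): print(a,b,((f(b)-f(a))/40).round(3))
```

```text
0 2.5 [0.029 0.174]
2.5 5 [0.037 0.172]
5 7.5 [0.044 0.171]
7.5 10 [0.052 0.169]
10 12.5 [0.059 0.166]
12.5 15 [0.066 0.163]
15 17.5 [0.073 0.16 ]
17.5 20 [0.08  0.157]
20 22.5 [0.087 0.153]
22.5 25 [0.094 0.149]
25 27.5 [0.1   0.145]
27.5 30 [0.106 0.141]
30 32.5 [0.112 0.136]
32.5 35 [0.118 0.131]
35 37.5 [0.124 0.126]
37.5 40 [0.129 0.12 ]
40 42.5 [0.134 0.114]
42.5 45 [0.139 0.108]
45 47.5 [0.144 0.102]
47.5 50 [0.148 0.096]
50 52.5 [0.152 0.089]
52.5 55 [0.156 0.083]
55 57.5 [0.159 0.076]
57.5 60 [0.162 0.069]
60 62.5 [0.165 0.061]
62.5 65 [0.168 0.054]
```

>>> drive_tool --pt "0 0 -0.2 0 0 0" --pt "0 0 -0.4 0 0 0" --pt "0 0 -0.4 0 0 0" --pt "0 0 -0.25 0 0 0" --pt "0 0 0 0 0 0"

```text
time: 11.45
eef_pos: [0.5377, -0.2018, 0.203]
tool_rot: [-3.141, -0.002, 0.003]
wrist_force: [0.2, -0.2, -2.3]
width: 0.0211
```

Tilt to 20° first, then look.

>>> drive_tool --pt "0 0.03 0.17 -0.5 0 0" --pt "0 0.04 0.17 -0.5 0 0" --pt "0 0.04 0.17 -0.5 0 0" --pt "0 0.05 0.17 -0.5 0 0" --pt "0 0.06 0.17 -0.5 0 0" --pt "0 0.07 0.16 -0.5 0 0" --pt "0 0.07 0.16 -0.5 0 0" --pt "0 0.08 0.16 -0.5 0 0"

```text
time: 12.45
eef_pos: [0.5385, -0.1844, 0.2581]
tool_rot: [2.791, 0.001, 0.001]
wrist_force: [-0.4, 0.9, -2.7]
width: 0.0206
```

Run:
```python
from h import *
s=monitor.read_state(); print({k:np.round(v,4).tolist() for k,v in s.items()})
snap("side","s10",crop=(190,80,310,240),scale=4)
```

```text
{'time': 12.45, 'qpos': [-0.161, 0.324, 1.8416, -0.4261, 0.961, 0.0819], 'qd': [0.2716, -0.0344, 0.0276, -0.419, 0.1131, 0.4915], 'effort': [-3.6265, -78.0655, -42.0604, -1.3521, -0.1794, -1.6275], 'eef_pos': [0.5385, -0.1844, 0.2581], 'tool_rot': [2.791, 0.0014, 0.0011], 'wrist_force': [-0.3968, 0.8706, -2.6897], 'torque': [0.1923, 0.026, 0.0329], 'width': 0.0206}
```

View pics/s10.png

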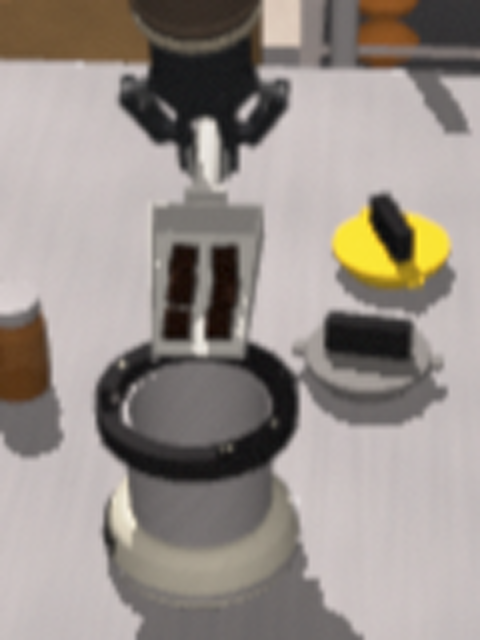

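>>> drive_tool --pt "0 0.09 0.15 -0.5 0 0" --pt "0 0.09 0.15 -0.5 0 0" --pt "0 0.1 0.14 -0.5 0 0" --pt "0 0.1 0.14 -0.5 0 0" --pt "0 0.11 0.13 -0.5 0 0" --pt "0 0.12 0.13 -0.5 0 0" --pt "0 0.12 0.12 -0.5 0 0" --pt "0 0.13 0.12 -0.5 0 0"

```text
time: 13.5
eef_pos: [0.5384, -0.1499, 0.3009]
tool_rot: [2.443, 0.001, -0.0]
wrist_force: [-1.0, -0.6, -1.5]
width: 0.0206
```

Run:
```python
from h import *
s=monitor.read_state(); print({k:np.round(v,4).tolist() for k,v in s.items()})
snap("side","s11",crop=(190,80,310,240),scale=4)
```

```text
{'time': 13.5, 'qpos': [0.1085, 0.3548, 1.856, -0.7726, 1.1576, 0.5135], 'qd': [0.2611, 0.0808, 0.0011, -0.2758, 0.2515, 0.3654], 'effort': [-3.2831, -79.7433, -38.8749, -4.1573, 2.2269, -1.1809], 'eef_pos': [0.5384, -0.1499, 0.3009], 'tool_rot': [2.4431, 0.001, -0.0002], 'wrist_force': [-1.0219, -0.5596, -1.5246], 'torque': [0.4289, -0.0561, -0.0029], 'width': 0.0206}
```

View pics/s11.png

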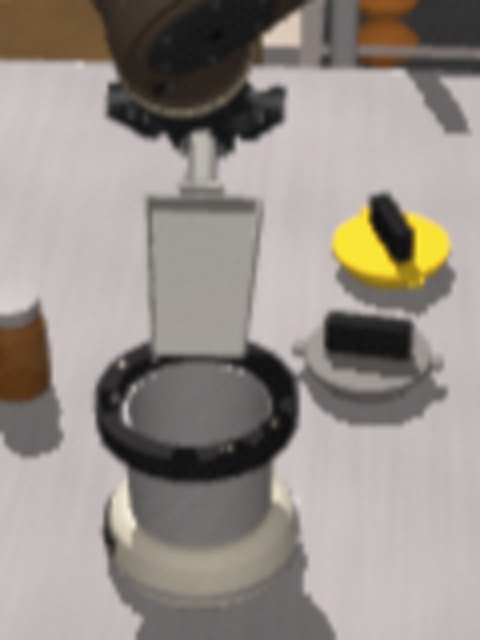

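Run:
```python
from h import *
snap("scene","sc11",crop=(150,100,350,260),scale=4)
```

```text
(no output)
```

View pics/sc11.png

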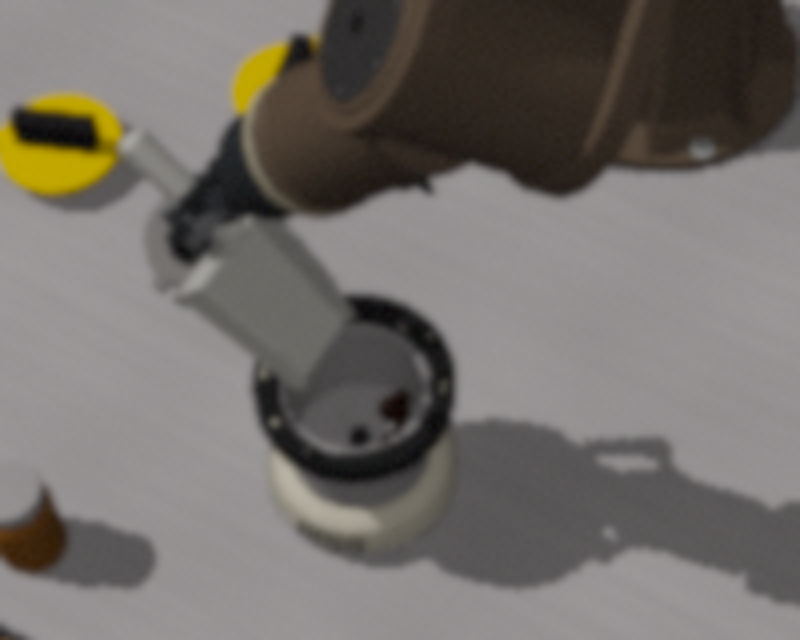

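>>> drive_tool --pt "0 0 0.1 0.5 0 0" --pt "0 0 0.1 1 0 0" --pt "0 0 0 1 0 0" --pt "0 0 0 1 0 0" --pt "0 0 0 1 0 0" --pt "0 0 0 1 0 0" --pt "0 0 0 1 0 0" --pt "0 0 0 1 0 0"

```text
time: 14.6
eef_pos: [0.5387, -0.1506, 0.3093]
tool_rot: [3.101, 0.002, 0.004]
wrist_force: [0.2, 0.3, -2.6]
width: 0.0212
```

>>> drive_tool --pt "0 0.3 0 0.5 0 0" --pt "0 0.6 0 0 0 0.5" --pt "0 0.8 0 0 0 1" --pt "0 0.8 0 0 0 1" --pt "0 0.8 0 0 0 1" --pt "0 0.8 0 0 0 1" --pt "0 0.8 0 0 0 1" --pt "0 0.8 0 0 0 1"

```text
time: 15.6
eef_pos: [0.5387, 0.0786, 0.309]
tool_rot: [-3.013, -0.885, -0.003]
wrist_force: [0.3, -0.2, -2.1]
width: 0.0211
```

Run:
```python
from h import *
s=monitor.read_state(); print({k:np.round(v,4).tolist() for k,v in s.items()})
snap("wrist","w12",scale=1.5);
```

```text
{'time': 15.6, 'qpos': [0.0885, 0.2567, 1.742, 0.0013, 1.141, -0.4836], 'qd': [0.4711, 0.0478, -0.0655, 0.0022, 0.0165, -0.2244], 'effort': [-5.9006, -76.0368, -44.7554, 0.1483, 0.1492, 0.7508], 'eef_pos': [0.5387, 0.0786, 0.309], 'tool_rot': [-3.0135, -0.8854, -0.0032], 'wrist_force': [0.2782, -0.225, -2.0707], 'torque': [-0.104, -0.146, 0.0105], 'width': 0.0211}
```

View pics/w12.png

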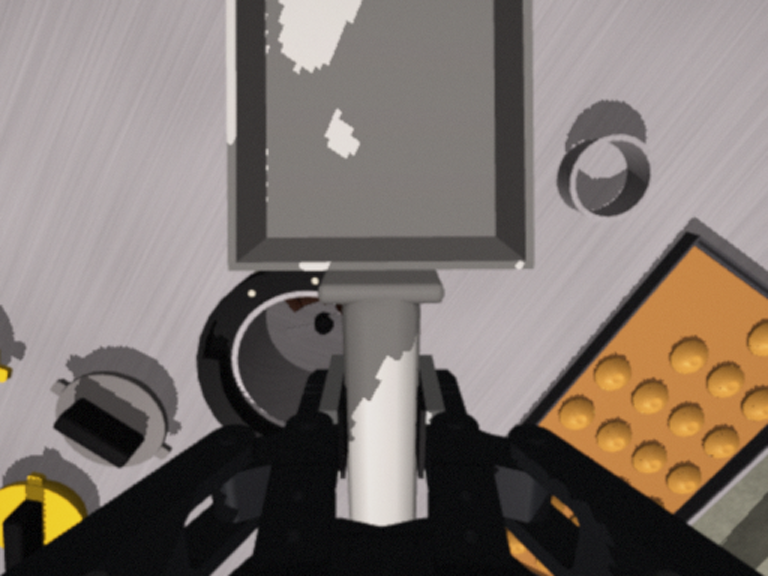

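>>> drive_tool --pt "0.05 0.7 0 0 0 1" --pt "0.05 0.7 0 0 0 1" --pt "0.05 0.7 0 0 0 1" --pt "0.05 0.6 0 0 0 1" --pt "0.05 0.5 0 0 0 1" --pt "0.05 0.5 0 0 0 1" --pt "0.06 0.4 -0.3 0 0 1" --pt "0.06 0.3 -0.6 0 0 1"

```text
time: 16.65
eef_pos: [0.5564, 0.2546, 0.2733]
tool_rot: [-2.529, -1.863, -0.006]
wrist_force: [0.1, -0.2, -1.5]
width: 0.0209
```

>>> drive_tool --pt "0 0 -0.8 0 0 0.5" --pt "0 0 -0.8 0 0 0" --pt "0 0 -0.8 0 0 0" --pt "0 0 -0.8 0 0 0" --pt "0 0 -0.8 0 0 0" --pt "0 0 -0.6 0 0 0" --pt "0 0 -0.5 0 0 0" --pt "0 0 0 0 0 0"

```text
time: 17.65
eef_pos: [0.5549, 0.2532, 0.0676]
tool_rot: [-2.491, -1.913, 0.002]
wrist_force: [-0.6, 0.1, -1.7]
width: 0.0207
```

Run:
```python
from h import *
s=monitor.read_state(); print({k:np.round(v,4).tolist() for k,v in s.items()})
snap("side","s13",crop=(170,160,330,320),scale=4);
```

```text
{'time': 17.65, 'qpos': [0.3781, 0.6253, 1.8204, 0.0009, 0.6973, -0.9323], 'qd': [0.0035, -0.0304, -0.0195, -0.0042, 0.0271, 0.0049], 'effort': [0.0869, -94.175, -29.6243, 0.0762, -0.6569, -0.0193], 'eef_pos': [0.5549, 0.2532, 0.0676], 'tool_rot': [-2.491, -1.9127, 0.0018], 'wrist_force': [-0.6048, 0.093, -1.7391], 'torque': [-0.0127, -0.067, -0.0124], 'width': 0.0207}
```

View pics/s13.png

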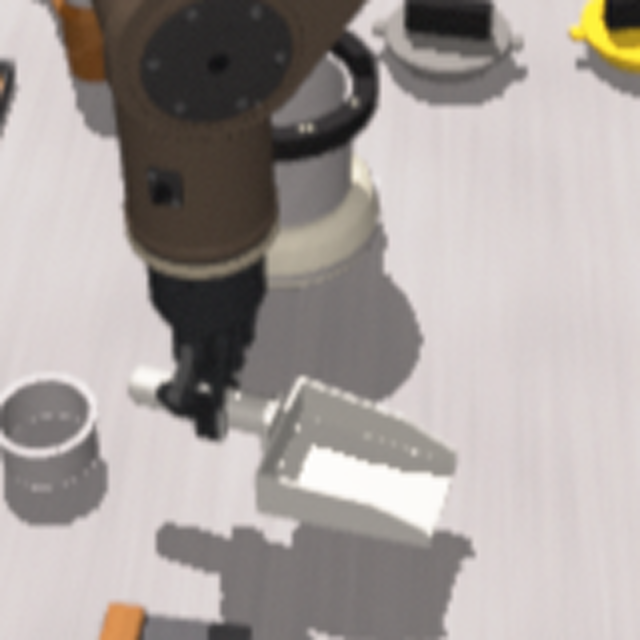

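>>> drive_tool --pt "0 0 -0.5 0 0 0" --pt "0 0 -0.3 0 0 0" --pt "0 0 -0.15 0 0 0" --pt "0 0 -0.06 0 0 0" --pt "0 0 0 0 0 0"

```text
time: 18.32
eef_pos: [0.5552, 0.2541, 0.0284]
tool_rot: [2.491, 1.914, 0.001]
wrist_force: [-0.2, 0.2, -1.6]
width: 0.0205
```

>>> drive_tool --pt "0 0 -0.04 0 0 0" --pt "0 0 -0.02 0 0 0" --pt "0 0 0 0 0 0"

```text
time: 18.7
eef_pos: [0.5554, 0.2541, 0.0263]
tool_rot: [2.491, 1.914, 0.001]
wrist_force: [-0.4, -1.0, 6.7]
width: 0.0206
```

Touching the table. Open and lift.

>>> drive_tool --pt "0 0 0 0 0 0" --pt "0 0 0 0 0 0" --pt "0 0 0 0 0 0" --pt "0 0 0 0 0 0" --pt "0 0 0.2 0 0 0" --pt "0 0 0.5 0 0 0" --pt "0 0 0.9 0 0 0" --pt "0 0 1 0 0 0" --fingers 1

```text
time: 19.7
eef_pos: [0.5549, 0.2539, 0.1319]
tool_rot: [2.491, 1.914, 0.0]
wrist_force: [0.2, 0.3, -0.7]
width: 0.0854
```

>>> drive_tool --pt "0 0 1 0 0 0" --pt "0 -0.3 1 0 0 -1" --pt "0 -0.8 1 0 0 -1" --pt "0 -0.9 1 0 0 -1" --pt "-0.1 -0.9 0.8 0 0 -1" --pt "-0.1 -0.9 0 0 0 -1" --pt "-0.1 -0.9 0 0 0 -1" --pt "0 0 0 0 0 0"

```text
time: 20.7
eef_pos: [0.5425, 0.0639, 0.3234]
tool_rot: [2.903, 1.199, 0.002]
wrist_force: [0.0, 1.2, -0.5]
width: 0.0853
```

Run:
```python
from h import *
s=monitor.read_state(); print({k:np.round(v,4).tolist() for k,v in s.items()})
snap("wrist","w14",scale=1.5);snap("side","s14",crop=(170,130,330,320),scale=3);
```

```text
{'time': 20.7, 'qpos': [0.0621, 0.2483, 1.7173, -0.0004, 1.1745, -0.7211], 'qd': [0.0419, 0.0155, -0.0165, 0.0157, -0.0068, -0.0142], 'effort': [-2.6502, -73.6566, -45.2031, -0.4718, -0.0328, 0.3498], 'eef_pos': [0.5425, 0.0639, 0.3234], 'tool_rot': [2.9029, 1.1989, 0.0021], 'wrist_force': [0.0466, 1.1531, -0.5045], 'torque': [0.0015, -0.0307, 0.0089], 'width': 0.0853}
```

View pics/w14.png

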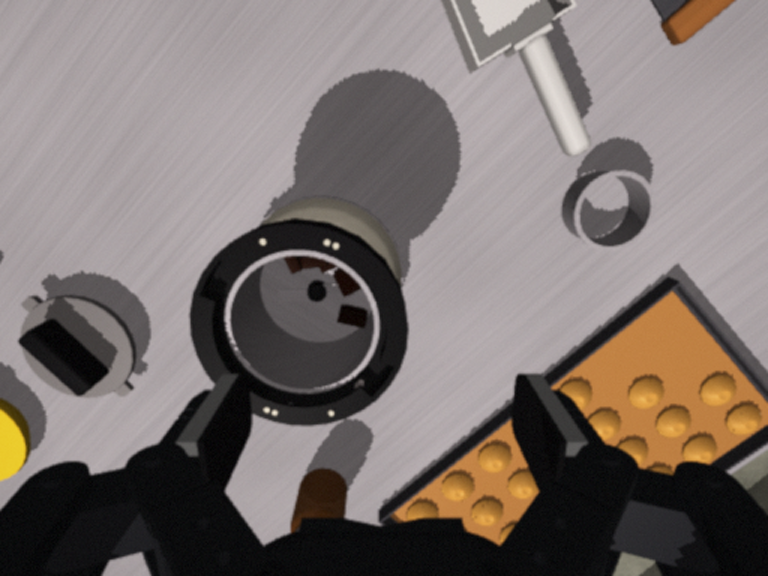

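View pics/s14.png

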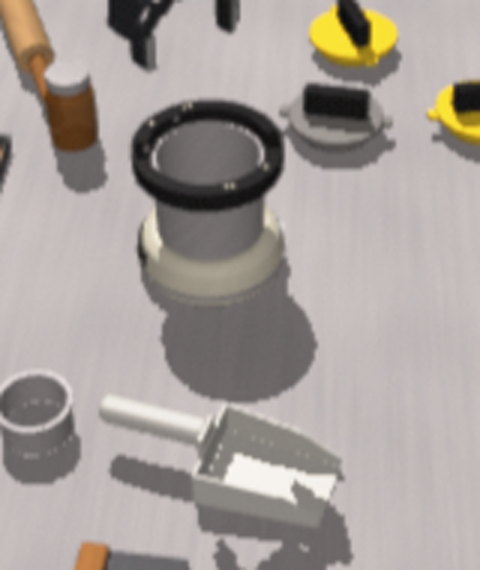

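>>> drive_tool --pt "-0.3 -0.5 0 0 0 0.76" --pt "-0.35 -0.8 0 0 0 0.76" --pt "-0.35 -0.8 0 0 0 0.76" --pt "-0.35 -0.85 0 0 0 0.76" --pt "-0.35 -0.85 0 0 0 0.76" --pt "-0.35 -0.85 -0.4 0 0 0.76" --pt "-0.35 -0.85 -0.6 0 0 0.76" --pt "-0.35 -0.85 -0.6 0 0 0.76"

```text
time: 21.8
eef_pos: [0.4331, -0.1883, 0.2577]
tool_rot: [2.479, 1.928, 0.001]
wrist_force: [0.8, -1.0, -0.3]
width: 0.0855
```

>>> drive_tool --pt "-0.35 -0.85 -0.6 0 0 0.76" --pt "-0.3 -0.8 -0.6 0 0 0.76" --pt "0 0 0 0 0 0" --pt "0 0 0 0 0 0"

```text
time: 22.3
eef_pos: [0.4077, -0.2535, 0.2102]
tool_rot: [2.351, 2.083, 0.001]
wrist_force: [1.1, 0.6, 0.6]
width: 0.0857
```

Run:
```python
from fit import *
recrop("w14","w14c",(120,140,280,290),5)
a=.675; P=lambda r,t,z:[r*np.cos(t),r*np.sin(t),z]
W=lambda u,v:("w14",(u+.5)/1.5-.5,(v+.5)/1.5-.5)
A,B,C,D=P(.07,-2*a,.164),P(.07,np.pi-2*a,.164),P(.07,-a,.164),P(.07,np.pi-a,.164)
print(*fit([W(331,244)+(B,),W(270,411)+(A,),W(263,242)+(D,),W(331,413)+(C,)],[.54,-.015,0.19]))
s=monitor.read_state(); print({k:np.round(v,4).tolist() for k,v in s.items()})
snap("wrist","w15",scale=1.5)
```

```text
[ 0.53806687 -0.01374889  0.18950076] [ 0.1  0.2  0.2  0.  -0.2 -0.1 -0.2 -0. ]
{'time': 22.3, 'qpos': [-0.6196, 0.27, 1.9993, 0.0004, 0.872, -2.0698], 'qd': [0.011, -0.0106, -0.0005, 0.0001, -0.0012, 0.0009], 'effort': [-1.5987, -65.2562, -36.3268, -0.0893, -0.0622, -0.1792], 'eef_pos': [0.4077, -0.2535, 0.2102], 'tool_rot': [2.3513, 2.0831, 0.0006], 'wrist_force': [1.0981, 0.5657, 0.6002], 'torque': [-0.0447, -0.0432, 0.0], 'width': 0.0857}
```

View pics/w14c.png

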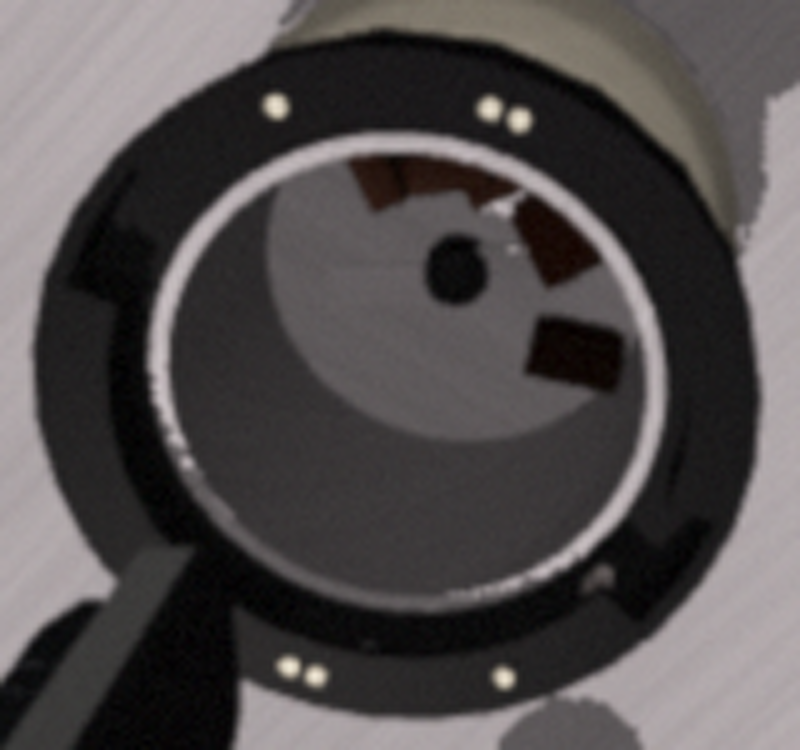

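View pics/w15.png

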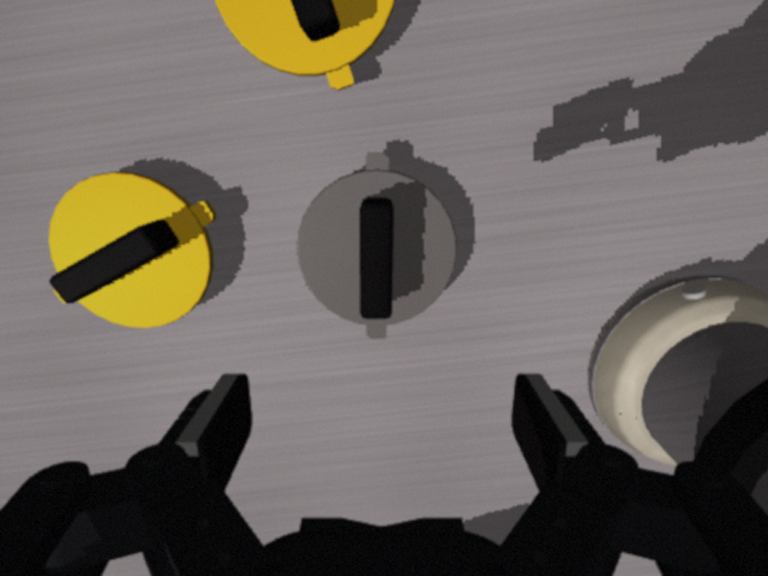

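Run:
```python
from fit import *
W=lambda u,v:("w15",(u+.5)/1.5-.5,(v+.5)/1.5-.5)
print(*fit([W(377,153)+([-.07,0,.025],),W(376,338)+([.07,0,.0185],)],[.4,-.25,-.1]))
print(*fit([W(377,198)+([-.04,0,.062],),W(376,312)+([.04,0,.062],)],[.4,-.25,-.1]))
s=monitor.read_state(); print(s["eef_pos"], proj("w15",s["eef_pos"])*1.5, 2*np.arctan2(2.0831,2.3513))
for yl in [(113,262)]: print("yellow",ray("w15",yl[0]/1.5,yl[1]/1.5,.062))
```

```text
[ 0.40692424 -0.25585707 -0.12866388] [-0.   0.9  0.  -1.2]
[ 0.40141674 -0.2547467  -0.13164081] [ 0.  -1.3 -0.   1.5]
[ 0.40785198 -0.25332416  0.21041353] [[378.10487293 376.12369188]] 1.4499801227537765
yellow [ 0.38375956 -0.42804638  0.062     ]
```

>>> drive_tool --pt "-0.03 -0.05 -0.7 0 0 -0.1" --pt "0 0 -0.8 0 0 0" --pt "0 0 -0.8 0 0 0" --pt "0 0 -0.8 0 0 0" --pt "0 0 -0.7 0 0 0" --pt "0 0 -0.4 0 0 0" --pt "0 0 -0.2 0 0 0" --pt "0 0 0 0 0 0"

```text
time: 23.35
eef_pos: [0.4063, -0.2556, 0.0339]
tool_rot: [2.36, 2.074, 0.0]
wrist_force: [0.6, 0.2, -0.1]
width: 0.0852
```

Run:
```python
from h import *
s=monitor.read_state(); print({k:np.round(v,4).tolist() for k,v in s.items()})
snap("wrist","w16",scale=1.5)
```

```text
{'time': 23.35, 'qpos': [-0.6248, 0.5642, 2.1377, 0.0001, 0.4394, -2.067], 'qd': [-0.0062, -0.0152, -0.0023, -0.0009, 0.0108, -0.0021], 'effort': [0.1333, -76.7895, -18.1424, 0.006, -0.3554, 0.02], 'eef_pos': [0.4063, -0.2556, 0.0339], 'tool_rot': [2.3595, 2.0739, 0.0001], 'wrist_force': [0.6243, 0.2087, -0.0907], 'torque': [-0.0112, 0.0396, -0.0204], 'width': 0.0852}
```

View pics/w16.png

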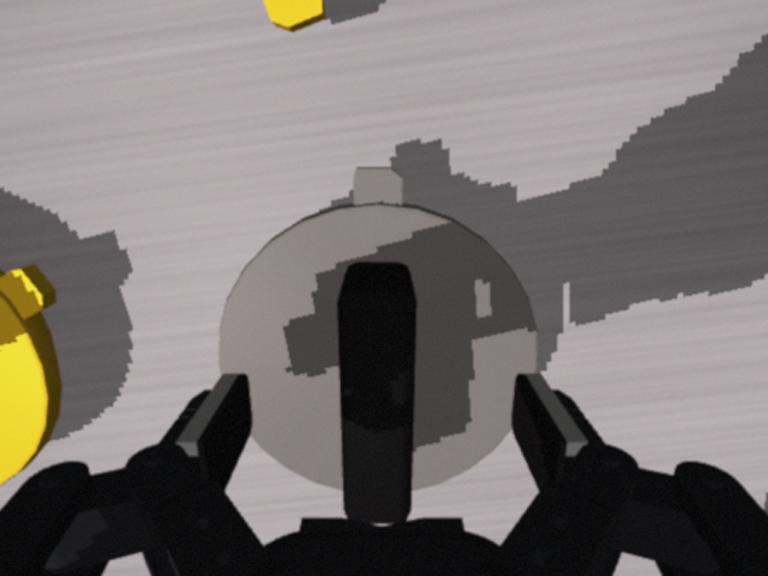

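>>> drive_tool --pt "0 0 0 0 0 0" --pt "0 0 0 0 0 0" --pt "0 0 0 0 0 0" --pt "0 0 0 0 0 0" --pt "0 0 0 0 0 0" --pt "0 0 0 0 0 0" --pt "0 0 0 0 0 0" --fingers -1 --newtons 80

```text
time: 24.28
eef_pos: [0.4059, -0.2561, 0.0341]
tool_rot: [2.36, 2.073, 0.0]
wrist_force: [-1.2, 1.5, 11.2]
width: 0.0213
```

>>> drive_tool --pt "0 0 0.2 0 0 0" --pt "0 0 0.6 0 0 0" --pt "0 0 0.8 0 0 0" --pt "0 0 0.8 0 0 0" --pt "0 0 0.8 0 0 0" --pt "0 0 0.8 0 0 0" --pt "0 0 0.6 0 0 0" --pt "0 0 0 0 0 0"

```text
time: 25.28
eef_pos: [0.4065, -0.2565, 0.2194]
tool_rot: [2.358, 2.071, 0.001]
wrist_force: [0.5, -0.5, -1.6]
width: 0.0213
```

Run:
```python
from h import *
s=monitor.read_state(); print({k:np.round(v,4).tolist() for k,v in s.items()})
snap("wrist","w17",scale=1.5)
```

```text
{'time': 25.275, 'qpos': [-0.626, 0.2573, 1.9896, -0.0, 0.8914, -2.0673], 'qd': [-0.0001, 0.0375, 0.0356, 0.0007, -0.0371, 0.0011], 'effort': [0.0614, -69.8902, -39.673, 0.0012, 1.0482, -0.0], 'eef_pos': [0.4065, -0.2565, 0.2194], 'tool_rot': [2.3581, 2.071, 0.0011], 'wrist_force': [0.4705, -0.4908, -1.5967], 'torque': [0.0241, 0.0262, 0.0344], 'width': 0.0213}
```

View pics/w17.png

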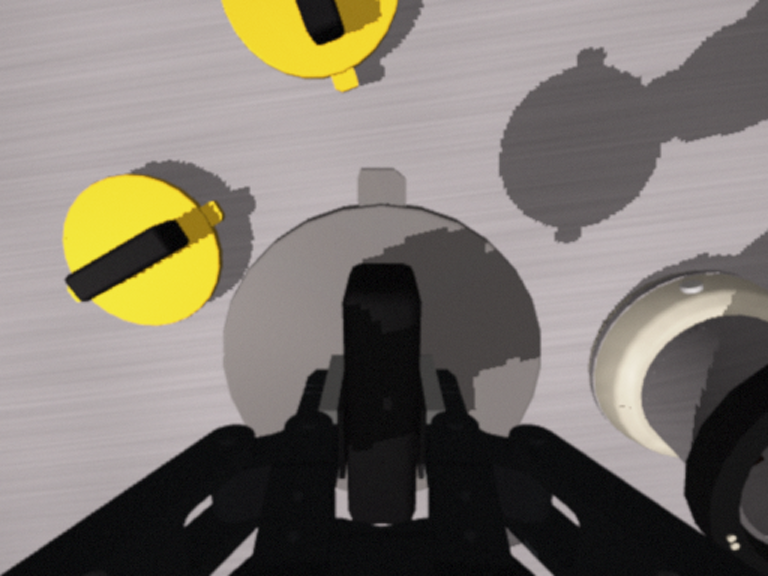

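Run:
```python
from h import *
s=monitor.read_state(); p=s["eef_pos"]; th=2*np.arctan2(2.071,2.3581); tx=np.array([np.cos(th),np.sin(th)]); ty=np.array([np.sin(th),-np.cos(th)])
zo=p[2]-.034
W=lambda u,v,z:ray("w17",(u+.5)/1.5-.5,(v+.5)/1.5-.5,z)[:2]-p[:2]
for n,u,v,z in [("lugtop",382,168,.025),("discL",224,345,.027),("discR",541,345,.027),("disctop",381,204,.027),("lugL",358,190,.025),("lugR",406,190,.025)]:
    d=W(u,v,zo+z); print(n,(d@tx*1000).round(1),(d@ty*1000).round(1))
print(th)
```

```text
lugtop 1.0 -69.7
discL -56.6 -7.2
discR 59.0 -7.5
disctop 0.7 -58.3
lugL -6.9 -62.6
lugR 8.9 -62.7
1.4413348567757622
```

>>> drive_tool --pt "0.2 0.4 0.4 0 0 0.3" --pt "0.43 0.8 0 0 0 0.5" --pt "0.43 0.8 0 0 0 0.5" --pt "0.43 0.8 0 0 0 0.5" --pt "0.43 0.8 0 0 0 0.5" --pt "0.43 0.8 0 0 0 0.5" --pt "0.43 0.8 0 0 0 0.5" --pt "0.3 0.55 0 0 0 0.35"

```text
time: 26.32
eef_pos: [0.5288, -0.0245, 0.2322]
tool_rot: [-1.998, -2.422, 0.002]
wrist_force: [0.2, -0.9, -2.0]
width: 0.0211
```

>>> drive_tool --pt "0.18 0.3 0 0 0 0" --pt "0 0 0 0 0 0" --pt "0 0 0 0 0 0"

```text
time: 26.7
eef_pos: [0.5357, -0.0147, 0.2333]
tool_rot: [-2.002, -2.42, 0.001]
wrist_force: [0.2, -0.3, -2.5]
width: 0.0209
```

Run:
```python
from h import *
s=monitor.read_state(); print({k:np.round(v,4).tolist() for k,v in s.items()}); print(2*np.arctan2(s["tool_rot"][1],s["tool_rot"][0]))
snap("wrist","w18",scale=1.5)
```

```text
{'time': 26.7, 'qpos': [-0.0838, 0.3196, 1.8548, -0.0003, 0.9681, -1.8427], 'qd': [-0.0045, -0.0059, 0.0004, 0.0005, 0.0023, -0.0012], 'effort': [0.9869, -75.7972, -40.8691, 0.0563, -0.0302, 0.0394], 'eef_pos': [0.5357, -0.0147, 0.2333], 'tool_rot': [-2.0023, -2.42, 0.0011], 'wrist_force': [0.205, -0.3318, -2.4639], 'torque': [-0.0183, 0.0227, -0.0458], 'width': 0.0209}
-4.524061111906725
```

View pics/w18.png

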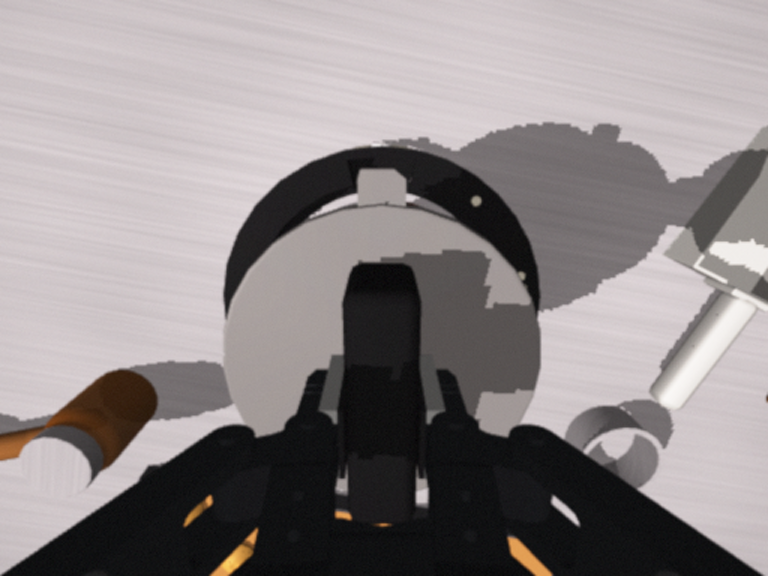

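Run:
```python
from h import *
a=.675
def pr(cx,cy,yaw,pts): return ((proj("w18",[[cx+r*np.cos(yaw+t),cy+r*np.sin(yaw+t),z] for r,t,z in pts])+.5)*1.5-.5).round(1).tolist()
pts=[(.07,np.pi-a,.164),(.07,np.pi-2*a,.164),(.079,np.pi,.163),(.068+.0,np.pi-.2075,.163),(.068,np.pi+.2075,.163)]
for c in [(.5373,-.0142,.189),(.538,-.0138,.189),(.5365,-.0142,.189)]: print(pr(*c,pts))
recrop("w18","w18c",(140,90,370,200),3.4)
```

```text
[[474.4, 199.7], [519.5, 281.1], [379.7, 144.3], [410.4, 173.0], [349.0, 172.9]]
[[474.8, 201.3], [519.9, 282.6], [380.3, 146.1], [411.0, 174.7], [349.6, 174.7]]
[[474.8, 197.9], [520.0, 279.6], [380.0, 142.4], [410.8, 171.2], [349.3, 171.2]]
```

View pics/w18c.png

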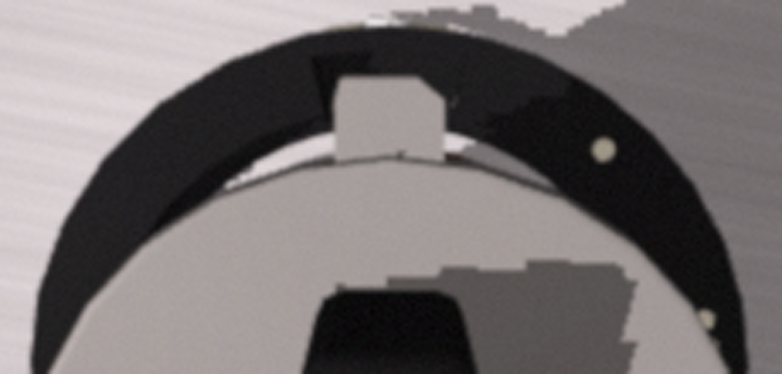

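>>> drive_tool --pt "0.06 0.01 -0.3 0 0 0" --pt "0 0 -0.4 0 0 0" --pt "0 0 -0.3 0 0 0" --pt "0 0 -0.1 0 0 0" --pt "0 0 0 0 0 0"

```text
time: 27.38
eef_pos: [0.5385, -0.0136, 0.1894]
tool_rot: [-2.001, -2.421, 0.001]
wrist_force: [0.5, -0.1, -1.6]
width: 0.021
```

Run:
```python
from h import *
s=monitor.read_state(); print({k:np.round(v,4).tolist() for k,v in s.items()}); print(2*np.arctan2(s["tool_rot"][1],s["tool_rot"][0]))
snap("wrist","w19",crop=(140,90,370,200),scale=3.4); snap("side","s19",crop=(190,120,300,240),scale=5)
```

```text
{'time': 27.375, 'qpos': [-0.0815, 0.3758, 1.896, -0.0, 0.8704, -1.8415], 'qd': [0.001, -0.0124, -0.0101, 0.0002, 0.006, 0.0002], 'effort': [-0.0677, -77.7547, -36.6259, -0.0032, -0.176, -0.0005], 'eef_pos': [0.5385, -0.0136, 0.1894], 'tool_rot': [-2.0014, -2.4209, 0.0006], 'wrist_force': [0.4641, -0.0804, -1.6357], 'torque': [-0.0082, -0.0157, -0.0169], 'width': 0.021}
-4.523258201846747
```

View pics/w19.png

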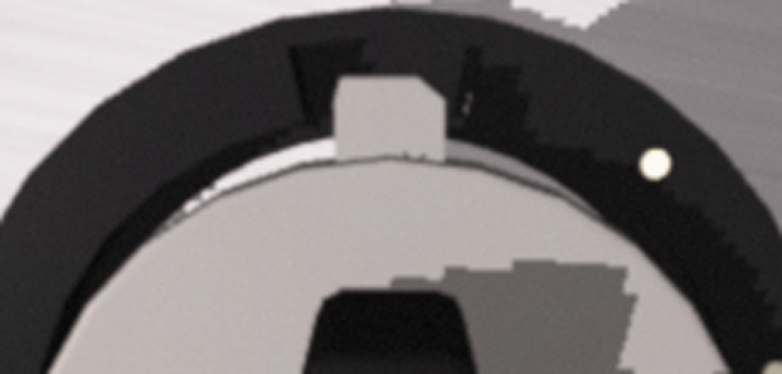

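View pics/s19.png

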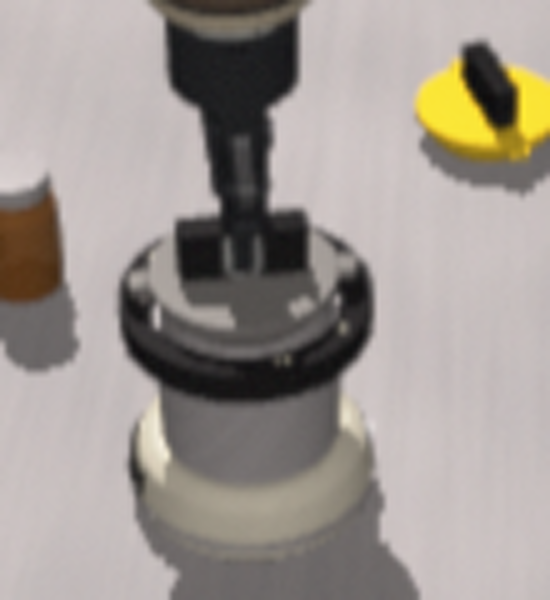

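>>> drive_tool --pt "0 -0.01 -0.1 0 0 0" --pt "0 0 -0.1 0 0 0" --pt "0 0 -0.08 0 0 0" --pt "0 0 0 0 0 0"

```text
time: 27.98
eef_pos: [0.5384, -0.014, 0.1782]
tool_rot: [-2.002, -2.421, 0.0]
wrist_force: [-0.3, 0.7, -1.1]
width: 0.021
```

>>> drive_tool --pt "0 0 -0.1 0 0 0" --pt "0 0 -0.06 0 0 0" --pt "0 0 -0.06 0 0 0" --pt "0 0 0 0 0 0"

```text
time: 28.48
eef_pos: [0.5385, -0.014, 0.1695]
tool_rot: [-2.002, -2.421, 0.0]
wrist_force: [-0.4, 0.1, -1.0]
width: 0.0209
```

>>> drive_tool --pt "0 0 -0.05 0 0 0" --pt "0 0 -0.04 0 0 0" --pt "0 0 -0.03 0 0 0" --pt "0 0 0 0 0 0"

```text
time: 28.98
eef_pos: [0.5387, -0.014, 0.1661]
tool_rot: [2.001, 2.421, 0.001]
wrist_force: [-7.1, 1.0, 22.8]
width: 0.0208
```

Run:
```python
from h import *
s=monitor.read_state(); print({k:np.round(v,4).tolist() for k,v in s.items()})
snap("wrist","w20",crop=(140,90,370,200),scale=3.4); snap("side","s20",crop=(190,120,300,240),scale=5)
```

```text
{'time': 28.975, 'qpos': [-0.0823, 0.4059, 1.9188, -0.0001, 0.8162, -1.8422], 'qd': [0.0004, 0.0003, -0.0, 0.0007, -0.001, -0.0011], 'effort': [-0.1989, -68.0077, -33.4084, 0.0601, -2.821, 0.0105], 'eef_pos': [0.5387, -0.014, 0.1661], 'tool_rot': [2.0013, 2.4208, 0.0006], 'wrist_force': [-7.074, 1.0471, 22.7583], 'torque': [0.0164, 1.2782, 0.027], 'width': 0.0208}
```

View pics/w20.png

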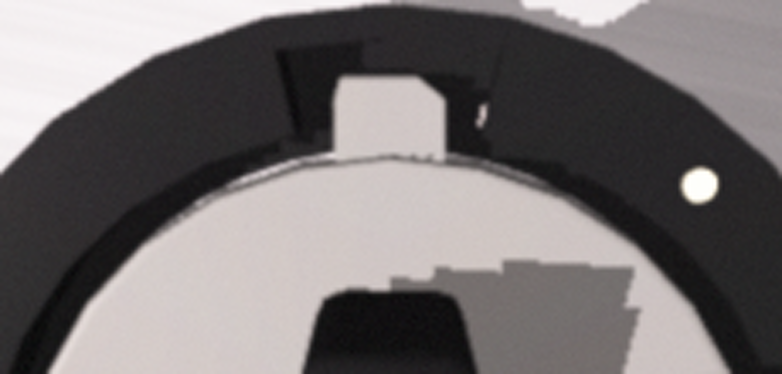

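View pics/s20.png

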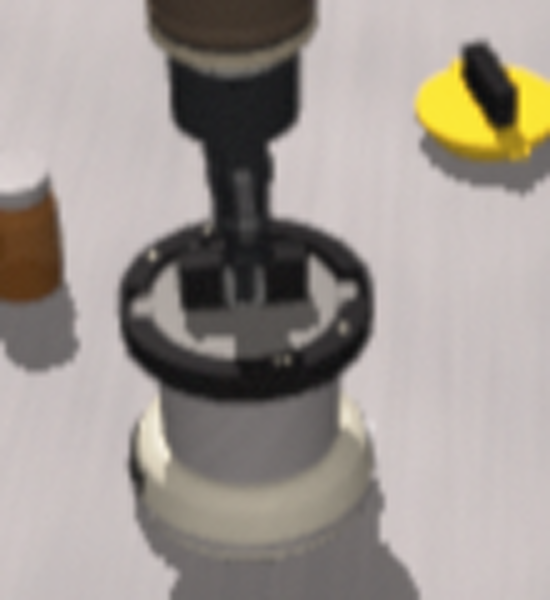

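>>> drive_tool --pt "-0.02 0 0.01 0 0 0" --pt "0 0 0 0 0 -0.4" --pt "0 0 0 0 0 -0.6" --pt "0 0 0 0 0 -0.6" --pt "0 0 0 0 0 -0.4" --pt "0 0 0 0 0 0"

```text
time: 29.82
eef_pos: [0.5388, -0.0143, 0.1661]
tool_rot: [2.204, 2.236, 0.002]
wrist_force: [0.4, -1.8, 10.0]
width: 0.0209
```

Run:
```python
from h import *
s=monitor.read_state(); print({k:np.round(v,4).tolist() for k,v in s.items()}); print(2*np.arctan2(*s["tool_rot"][1::-1])%(2*np.pi))
snap("wrist","w21",scale=1.5)
```

```text
{'time': 29.825, 'qpos': [-0.0825, 0.4053, 1.9197, -0.0004, 0.8145, -1.6672], 'qd': [0.0024, 0.0002, -0.0003, 0.0011, -0.0028, -0.0143], 'effort': [0.8543, -73.7164, -31.8084, 0.5099, -0.1312, 0.5876], 'eef_pos': [0.5388, -0.0143, 0.1661], 'tool_rot': [2.2044, 2.2358, 0.0018], 'wrist_force': [0.3957, -1.7679, 10.0482], 'torque': [-0.3335, 0.1675, 0.0766], 'width': 0.0209}
1.5849187601165142
```

View pics/w21.png

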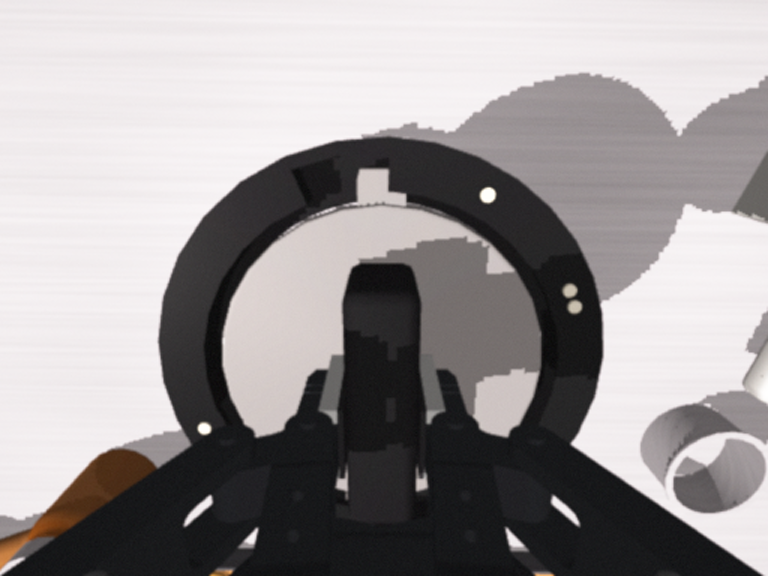

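>>> drive_tool --pt "0 0 0 0 0 -0.5" --pt "0 0 0 0 0 -0.8" --pt "0 0 0 0 0 -0.8" --pt "0 0 0 0 0 -0.8" --pt "0 0 0 0 0 -0.8" --pt "0 0 0 0 0 -0.8" --pt "0 0 0 0 0 -0.5" --pt "0 0 0 0 0 0"

```text
time: 30.88
eef_pos: [0.5387, -0.0144, 0.1661]
tool_rot: [2.636, 1.706, 0.002]
wrist_force: [-0.9, -3.0, 10.3]
width: 0.0211
```

>>> drive_tool --pt "0 0 0 0 0 -0.4" --pt "0 0 0 0 0 -0.3" --pt "0 0 0 0 0 0" --pt "0 0 0 0 0 0"

```text
time: 31.38
eef_pos: [0.5387, -0.0144, 0.1661]
tool_rot: [2.687, 1.625, 0.002]
wrist_force: [-0.2, -2.7, 9.7]
width: 0.0208
```

Run:
```python
from h import *
s=monitor.read_state(); print({k:np.round(v,4).tolist() for k,v in s.items()}); print(2*np.arctan2(*s["tool_rot"][1::-1])%(2*np.pi))
snap("wrist","w22",scale=1.5); snap("side","s22",crop=(190,120,300,240),scale=5); snap("scene","sc22",crop=(190,150,290,250),scale=6)
```

```text
{'time': 31.375, 'qpos': [-0.0827, 0.4053, 1.9198, -0.0006, 0.8145, -1.1703], 'qd': [0.0007, -0.001, 0.0013, 0.0016, -0.0003, 0.0026], 'effort': [1.4028, -73.7491, -31.7726, 0.9415, -0.1425, 0.1922], 'eef_pos': [0.5387, -0.0144, 0.1661], 'tool_rot': [2.6867, 1.6253, 0.0021], 'wrist_force': [-0.1774, -2.6654, 9.7372], 'torque': [-0.5463, 0.1777, 0.1921], 'width': 0.0208}
1.0880686750404975
```

View pics/w22.png

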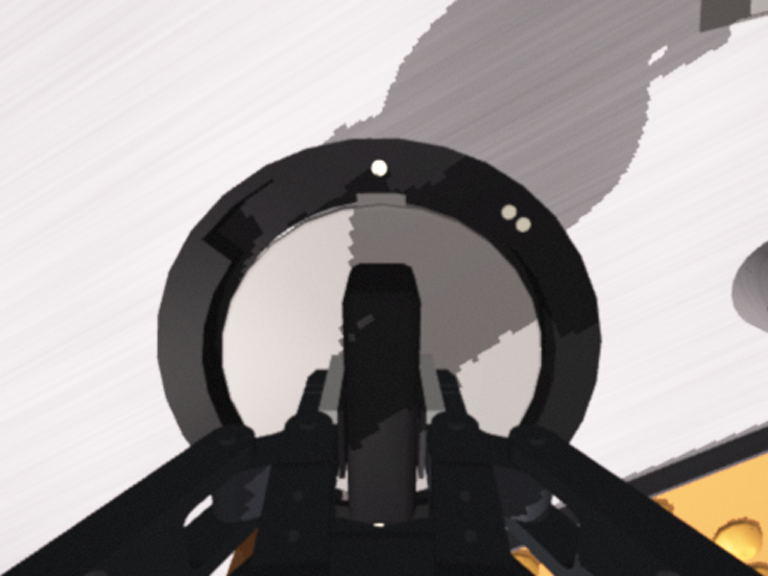

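View pics/s22.png

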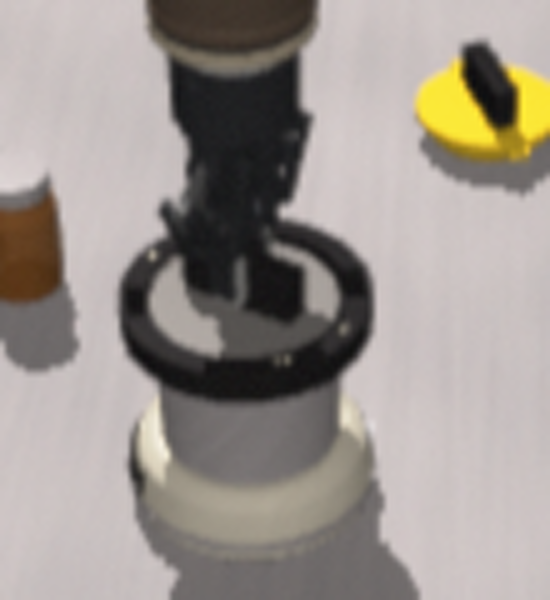

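View pics/sc22.png

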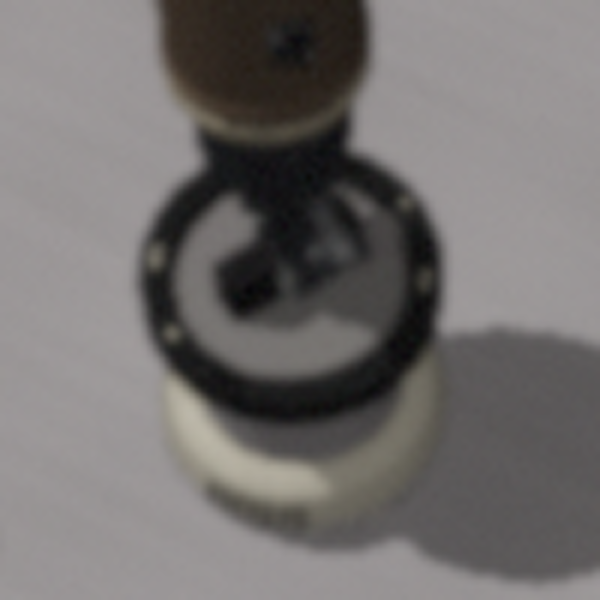

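>>> drive_tool --pt "0 0 0 0 0 0" --pt "0 0 0 0 0 0" --pt "0 0 0 0 0 0" --pt "0 0 0 0 0 0"

```text
time: 32.02
eef_pos: [0.5387, -0.0144, 0.1661]
tool_rot: [2.687, 1.625, 0.002]
wrist_force: [0.3, -2.9, 11.1]
width: 0.0209
```

Run:
```python
from h import *
s=monitor.read_state(); print(s["eef_pos"],2*np.arctan2(*s["tool_rot"][1::-1]),s["torque"],s["width"])
snap("side","s23",scale=1.5)
```

```text
[ 0.53868807 -0.01439904  0.16611349] 1.0881577465716044 [-0.51701062  0.20288659  0.1398372 ] 0.020889186325696876
```

View pics/s23.png

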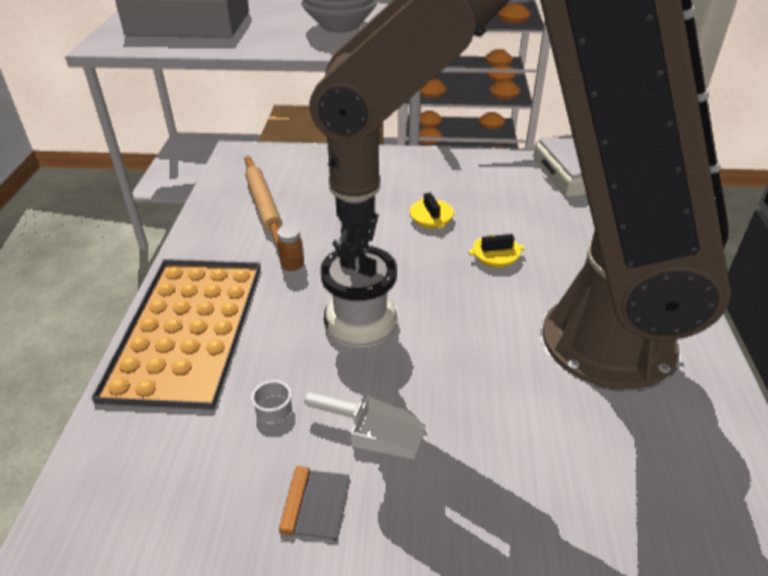

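```bash
python3 -c "
from cell import order; print(order.job_done())"
```

```text
the job is handed in; nothing more can be done
None
```

I handed the job in at about 32 s of the 72 s allowed, with the lid held at the pulse mark. I tipped the chocolate into the bowl and stood the empty scoop back at its old place. Then I put the grey lid into the gaps, down onto the rim, turned it 0.67 rad clockwise and kept an 80 N grip on it.

**Last checks**
- **Lid seat:** the lid's origin is about 132 mm above the table, as it should be when seated.
- **Pulse position:** the single pip is in line with the grip bar to within about 0.02 rad. The torque at the wrist is about 0.14 Nm, which matches the spring half-way. The lid is well short of the lock, and it stayed put over the last half second.
- **Other things on the table:** the scoop is upright, and the jar, ring cutter and scraper are in their places.

**Not fully seen:** only some of the six pieces were visible in the bowl, because the wall hid the rest. The scoop was empty and there was none on the table.

**Small disagreement:** the wrist camera reads about 1 mm off sideways, which I allowed for.

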